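# Clear the filter magazine of a fluorescence light source

### The job

Take the filter cassettes out of the fluorescence light source for cleaning. First switch its power supply off (pull the locking toggle out and flip it from the green to the red mark, so that it locks there), then drive every cassette out of its bore into the catch tray with the ejector rod through the knock-out hole, and never with the fingers. Lay each cassette flat in the storage slot of its own colour, lay the rod back lengthways in the middle of its mat, and leave the oil bottle, slide box and beaker alone.

Things in the scene. Friction and masses are not known exactly. Their poses are not given: they have to be found in the camera images.
- supply: Power supply: grey box 160 (x) x 92 (y) x 80 mm high, fixed, toggle switch on top. Origin in the middle of its underside, z up. The toggle's hinge is 68 mm above the origin, along the supply's y. Green mark (on) towards its -x, red mark (off) towards +x. A steel lock gate, 10 mm (x) by 12 mm, stands 18 mm up from the top in the middle, between the two positions.
- toggle (a joint): Angle of the locking toggle bat: 0 = on, leaning 0.4 rad towards the supply's -x (green); 0.8 = off, leaning 0.4 rad towards +x (red). It stays where it is left, but the gate blocks it unless the bat is pulled out.
- toggle_pull (a joint): How far the bat's sleeve is pulled out along its own axis, m: 0 (locked, home) to 0.012 (stop). A spring draws it home, 3.5 N at 0 and 6.5 N at 0.012; the bat passes the gate from about 0.008 m.
- toggle_cap (a point): Middle of the red grip cap of the bat: a square bar 18 mm (x) by 16 mm (y) and 28 mm long (z) with a rim 24 x 16 x 4 mm at its outer end; 51 mm from the toggle's hinge when home, 63 mm when pulled out fully. Its z axis points outward along the bat, its y along the hinge.
- magazine: Filter magazine, fixed. Origin in the middle under the block, z up. White plinth 32 mm high, x -140 to 140, y -42 to 126 mm. On it a black block (y -42 to 36, top at 80 mm, brass plungers to 94 mm) with four bores along y at x = -99, -33, 33, 99: 39 mm square, floor at 32 mm, open to +y, roofed but for a 19 mm slot to look in. Cassettes are driven out towards +y.
- bore0 (a point): Middle of the outer mouth of the knock-out hole of the bore at x = -99 mm: a round 32 mm hole in the 8 mm plate that closes the -y end of the bore (y -42 to -34 mm of the magazine), 50 mm above the bench; its y axis points into the bore. A cassette is seated against the plate's inside; a spring plunger (4 N) holds it and it takes about 4 to 8 N to push it out.
- tray (a point): Middle of the catch tray floor behind the bores (y = 78 mm of the magazine, 32 mm above the bench, level with the bore floors): flat, from the block at y = 36 to an end stop 12 mm high at y = 120, side rims 10 mm high at x = -136 and 136.
- bore1 (a point): The same for the hole at x = -33 mm.
- bore2 (a point): The same for the hole at x = 33 mm.
- bore3 (a point): The same for the hole at x = 99 mm.
- cassette_blue: Filter cassette, grey square bar 36 (x) x 64 (y) x 36 mm (z) with two blue bands around it and glass windows at both ends, 0.11 to 0.22 kg. Origin in its middle; y is its length. It starts seated in one of the bores (along the bore, its middle at y = -1.5 mm of the magazine) or is absent.
- cassette_green: Filter cassette, grey square bar 36 (x) x 64 (y) x 36 mm (z) with two green bands around it and glass windows at both ends, 0.11 to 0.22 kg. Origin in its middle; y is its length. It starts seated in one of the bores (along the bore, its middle at y = -1.5 mm of the magazine) or is absent.
- cassette_yellow: Filter cassette, grey square bar 36 (x) x 64 (y) x 36 mm (z) with two yellow bands around it and glass windows at both ends, 0.11 to 0.22 kg. Origin in its middle; y is its length. It starts seated in one of the bores (along the bore, its middle at y = -1.5 mm of the magazine) or is absent.
- cassette_red: Filter cassette, grey square bar 36 (x) x 64 (y) x 36 mm (z) with two red bands around it and glass windows at both ends, 0.11 to 0.22 kg. Origin in its middle; y is its length. It starts seated in one of the bores (along the bore, its middle at y = -1.5 mm of the magazine) or is absent.
- slot_blue: Storage slot with blue floor and end bars, fixed in the black case. Origin in the middle of its underside, 6 mm above the bench; pocket 44 mm (x) by 74 mm (y), floor 4 mm and rims 16 mm above the origin. A cassette lies in it along the slot's y, either way round, any side up, its middle 22 mm above the origin. The four slots are side by side, 66 mm apart.
- slot_green: Storage slot with green floor and end bars, fixed in the black case. Origin in the middle of its underside, 6 mm above the bench; pocket 44 mm (x) by 74 mm (y), floor 4 mm and rims 16 mm above the origin. A cassette lies in it along the slot's y, either way round, any side up, its middle 22 mm above the origin. The four slots are side by side, 66 mm apart.
- slot_yellow: Storage slot with yellow floor and end bars, fixed in the black case. Origin in the middle of its underside, 6 mm above the bench; pocket 44 mm (x) by 74 mm (y), floor 4 mm and rims 16 mm above the origin. A cassette lies in it along the slot's y, either way round, any side up, its middle 22 mm above the origin. The four slots are side by side, 66 mm apart.
- slot_red: Storage slot with red floor and end bars, fixed in the black case. Origin in the middle of its underside, 6 mm above the bench; pocket 44 mm (x) by 74 mm (y), floor 4 mm and rims 16 mm above the origin. A cassette lies in it along the slot's y, either way round, any side up, its middle 22 mm above the origin. The four slots are side by side, 66 mm apart.
- rod: Ejector rod, loose, 0.16 kg, starts on its mat. Origin on its axis at the place to grip; x points along it to the tip. Blue square handle 22 x 22 mm from x = -60 to 13 mm, a finger guard 44 mm wide (y) and 22 mm high (z) from x = 13 to 19, steel shank of 12 mm diameter to x = 125, white nylon tip of 22 mm diameter to x = 139. Lying flat, its axis is 11 mm above what it lies on.
- rod_middle (a point): Middle of the rod's length (x = 39.5 mm in the rod's frame).
- rod_mat: Grey mat 250 (x) x 84 (y) x 4 mm, fixed, with a white outline (216 x 58 mm) in the middle; the rod lies along the mat's x, either way round. Origin in the middle of its underside.
- oil_bottle: Amber bottle, 36 mm across, 85 mm high, loose bystander. Origin in the middle of its underside.
- slide_box: Blue and white slide box 87 x 172 x 34 mm, loose bystander. Origin in the middle of its underside.
- beaker: Clear beaker 68 mm across, 85 mm high, loose bystander. Origin in the middle of its underside.
There are look-alikes about, which are no part of the job. Leave any pink look-alike of the cassette_yellow alone.

How it is judged (in metres and radians):
On the way:
1. the power supply is switched off: the toggle is flipped to the red mark and its sleeve has sprung home (value of joint toggle above 0.7 rad and value of joint toggle_pull below 0.003 m), for 0.2 s.
At the end, for the whole second after the job is handed in: Toggle off (over 0.7 rad), sleeve home (under 3 mm); each cassette flat and at rest in its colour's slot (centre within 10 mm, 0.2 rad, down within 5 mm); rod flat and at rest on its mat (middle within 30 mm of the mat's, 0.22 rad) (all of step 1 and horizontal distance between cassette_blue and slot_blue below 0.01 m and z of cassette_blue in the frame of slot_blue below 0.027 m and angle between the y axis of cassette_blue and the y axis of slot_blue, either way round below 0.2 rad and linear speed of each of cassette_blue, cassette_green, cassette_yellow, cassette_red, rod below 0.02 m/s and horizontal distance between cassette_green and slot_green below 0.01 m and z of cassette_green in the frame of slot_green below 0.027 m and angle between the y axis of cassette_green and the y axis of slot_green, either way round below 0.2 rad and horizontal distance between cassette_yellow and slot_yellow below 0.01 m and z of cassette_yellow in the frame of slot_yellow below 0.027 m and angle between the y axis of cassette_yellow and the y axis of slot_yellow, either way round below 0.2 rad and horizontal distance between cassette_red and slot_red below 0.01 m and z of cassette_red in the frame of slot_red below 0.027 m and angle between the y axis of cassette_red and the y axis of slot_red, either way round below 0.2 rad and horizontal distance between rod_middle and rod_mat below 0.03 m and angle between the x axis of rod and the x axis of rod_mat, either way round below 0.22 rad and height (world z) of rod_middle below 0.022 m); the robot touches nothing.
It fails at once if a cassette is driven out (over 20 mm) while the power supply is still on (value of joint toggle below 0.5 rad and y of any of cassette_blue, cassette_green, cassette_yellow, cassette_red in the frame of magazine above 0.02 m).
It fails at once if the fingers touch a cassette that is still in its bore ((contact force between the fingers and cassette_blue above 1 N and y of cassette_blue in the frame of magazine between -0.03 and 0.045 m and height (world z) of cassette_blue below 0.06 m) or (contact force between the fingers and cassette_green above 1 N and y of cassette_green in the frame of magazine between -0.03 and 0.045 m and height (world z) of cassette_green below 0.06 m) or (contact force between the fingers and cassette_yellow above 1 N and y of cassette_yellow in the frame of magazine between -0.03 and 0.045 m and height (world z) of cassette_yellow below 0.06 m) or (contact force between the fingers and cassette_red above 1 N and y of cassette_red in the frame of magazine between -0.03 and 0.045 m and height (world z) of cassette_red below 0.06 m)).
It fails at once if the oil bottle, slide box or beaker is moved by more than 25 mm or tipped over (distance of any of oil_bottle, slide_box, beaker from where it was at the start of the episode above 0.025 m or angle between any of oil_bottle, slide_box, beaker's own z axis and vertical above 0.5 rad).
Of cassette_blue, cassette_green, cassette_yellow, cassette_red only 3 to 4 are there at a start; the rules pass over those that are not, and their reading is None.
At some moment in a run one of rod may be knocked a few centimetres aside while the robot is not near it.
Once in a run the grip may slacken for a moment while it holds something.
It also fails if it takes over 210 s, if anything falls off the work surface, if the arm or the gripper's body presses on something with over 40 N, if the wrist force passes 120 N, or if a joint passes its speed limit or range.

### The arm

A 6-joint arm with a two-finger parallel gripper is mounted at the origin on the work surface. World frame = base frame: x ahead of the robot, y to its left, z up, the work surface at z = 0. Lengths are in mm, angles in rad, forces in N, time in s.
With the tool pointing down it reaches from about 275 to 750 mm from the base axis. Payload 10.2 kg.
Tool frame: the origin (TCP) lies at the very end of the fingers, on their centre line; the grasp point (between the pads) lies 19 mm behind it (ctrl.grip_depth is the distance from the TCP to the grasp point, in mm); z points along the fingers, x is the direction in which the jaws open and shut, and the axes are right-handed (so a half turn about z gives the same grasp; the last joint's range is limited). The gripper opens to 85 mm and grips with 20 to 120 N. Pads are 22 mm wide; open, the fingers measure 114 mm over their backs; the gripper's body (76 mm by 85 mm) begins 54 mm behind the grasp point. The pads swing forward as they close: fully open they stand 13 mm farther back than shut.
Start: joints at [1.05, 0.313, 1.498, -0, 1.331, -0.223], TCP at [154.057, 501.894, 231.294] pointing down, gripper open.
Joint ranges: [-2.94, 2.94], [-0.97, 2.17], [0.19, 2.56], [-1.23, 4.37], [0.02, 3.11], [-2.88, 2.88]. Speed limits (rad/s): [2.39, 2.39, 3.01, 3.14, 3.14, 3.14].

### API

Orientations are given as a unit quaternion [w, x, y, z].
In Python, from rig import ctrl gives the robot as it stands.
- The arm moves only by the tool play_rows, never from a script. Its argument "motion" is a list of rows, each a list of 2 entries, a list of its own where there are three numbers: the shift along the tool's x, y, z in mm, then the turn, a rotation vector about the tool's x, y, z in degrees. A call has 1 to 20 rows; each row shifts and turns the commanded pose from where the row before left it, along the tool's axes as they then stand; what a row does not reach is not made up. A row lasts 1/12 s, in which the tool goes at most 41.7 mm and 7.16 degrees, less where a joint would pass 70% of its speed; a pose out of reach is approached as far as the arm can. A call with a gripper value outside its range is refused whole. "fingers" is the finger opening in mm, from 0 to 85.4, set as the call begins (left out, the last holds). The fingers move at their own pace and stop on an object; "squeeze" is the grip in N (left out, the last holds). Time passes only in rows, so rows that do not move let the fingers close. It gives the time, the measured TCP pose, the force and the opening at its end, in the units of the state.
- ctrl.sense(): the state, without advancing time (a new reading comes with each control period).
- ctrl.capture(name): name is "side" or "top"; returns the picture (384x512x3 uint8, red, green, blue); there is no depth.
- ctrl.get_calibration(name): a dict with "K" (3x3 intrinsics, pixels), "R" (3x3) and "t" (3): a world point X has camera coordinates R X + t. Camera axes: x right, y down, z forward; pixel columns grow to the right and rows downward; lengths in mm; the calibration is good to about 2 mm. A picture is of the moment at which its call begins. get_calibration takes no time and is no camera call.
- ctrl.finish_job(): hands the job in, once; it reports no verdict.
Trained networks look in the newest picture that a camera, given by its name, has taken for a name from the list of things; names that differ only in an ending like _2 or _b are one class to them, and where a whole thing is asked for, a point or a joint stands for the part that bears it (a point fixed in the world has none). Each returns a list of dicts, best first, with "p" (0 to 1); they miss things now and then, are a little off and sometimes report something else, mostly with a low value. They report only what shows in the picture. A call takes as long as a camera call. They do not tell look-alikes from the thing itself.
- ctrl.spot_in(camera, name): "position" ([column, row] as shares, 0 to 1, of the picture: columns of its width, rows of its height, amid what is visible of it).
The state is a dict: "time_s": time; "joints": joint angles; "dq": joint speeds; "tau": joint torques, N m; "eef_pos": TCP position; "ee_rot": TCP orientation; "force": force on the tool from outside, world axes, zero at the start; "wrist_torque": the same for the moment, N m; "grip_width": opening from 0.0 (shut) to 1.0 (fully open).
Only numpy, scipy, OpenCV 4.12 (cv2) and the standard library are available. Lean on these libraries where they do the work, as an engineer would, in place of code of your own. Each camera call takes 0.05 s, during which the arm holds its last target. There are 200 camera calls.

## Working session

There is one attempt and no reset: what is moved stays moved. The work goes in short steps, Python scripts to look and compute and a tool call to move; the robot and the scene stay as the last step left them, time stands still between calls to the robot, and variables do not carry over. Pictures are saved under pics/ and viewed, about 12 in all and at most 16, crops included, and the job is handed in when it is done.

Besides the shell and the picture viewer there is one more tool, called as name([rows], argument=value, ...), one row to a line, values as JSON. play_rows: Moves the arm, as the interface text tells. Its arguments: {"type":"object","properties":{"motion":{"type":"array"},"fingers":{"type":"number"},"squeeze":{"type":"number"}},"required":["motion"]}

```bash
ls; mkdir -p pics; python3 - <<'E'
from rig import ctrl
import cv2,numpy as np
print(ctrl.sense())
for n in("side","top"):
    im=ctrl.capture(n); cv2.imwrite(f"pics/{n}0.png",cv2.resize(im[:,:,::-1],(800,600),interpolation=cv2.INTER_CUBIC))
    c=ctrl.get_calibration(n); print(n,np.round(c["K"],1).tolist(),np.round(c["R"],4).tolist(),np.round(c["t"],1).tolist())
    for k in "supply toggle_cap magazine cassette_blue cassette_green cassette_yellow cassette_red slot_blue slot_green slot_yellow slot_red rod rod_mat oil_bottle slide_box beaker".split():
        print(k,[(round(d["p"],2),round(d["position"][0]*512),round(d["position"][1]*384)) for d in ctrl.spot_in(n,k)][:3])
E
```

```text
pics
{'time_s': 0.0, 'joints': array([ 1.04959539e+00,  3.13462336e-01,  1.49843543e+00,  2.37966020e-05,
        1.33097883e+00, -2.23412969e-01]), 'dq': array([ 0.00133505, -0.00184068,  0.00116093,  0.00026737,  0.00161379,
       -0.00191626]), 'tau': array([ 1.48586336e-03, -4.12241006e+01, -2.59766972e+01,  2.08660617e-05,
        3.83553488e-03, -4.82806797e-06]), 'eef_pos': array([153.92328087, 501.66801578, 230.7293784 ]), 'ee_rot': array([ 2.47131756e-04,  8.04180060e-01,  5.94385413e-01, -5.92613131e-04]), 'force': array([-0.14922516, -0.93719656, -0.04550509]), 'wrist_torque': array([-0.04416277,  0.00457656,  0.00385515]), 'grip_width': 0.9979834536509361}
side [[422.1, 0.0, 254.1], [0.0, 422.1, 194.8], [0.0, 0.0, 1.0]] [[-0.813, -0.5822, 0.0045], [-0.4441, 0.6152, -0.6514], [0.3765, -0.5316, -0.7587]] [413.5, 303.5, 949.7]
supply [(0.55, 344, 143)]
toggle_cap [(0.64, 239, 220), (0.52, 350, 130), (0.43, 350, 127)]
magazine [(0.59, 234, 220)]
cassette_blue [(0.53, 272, 226), (0.43, 238, 220)]
cassette_green []
cassette_yellow [(0.9, 353, 197), (0.81, 289, 294), (0.62, 214
[... 355 characters left out ...]
0.0, 466.6, 192.2], [0.0, 0.0, 1.0]] [[-0.0227, -0.9994, -0.0262], [-0.9824, 0.0271, -0.1847], [0.1853, 0.0216, -0.9824]] [2.6, 518.1, 1543.5]
supply [(0.77, 368, 207)]
toggle_cap [(0.58, 372, 208)]
magazine [(0.89, 243, 188)]
cassette_blue [(0.59, 256, 213), (0.17, 244, 190)]
cassette_green []
cassette_yellow [(0.7, 323, 244), (0.7, 165, 280), (0.48, 290, 251)]
cassette_red [(0.47, 245, 186)]
slot_blue [(0.66, 169, 215)]
slot_green [(0.96, 174, 195)]
slot_yellow [(0.63, 174, 175)]
slot_red [(0.84, 167, 233), (0.65, 337, 174)]
rod [(0.7, 341, 174), (0.49, 366, 209)]
rod_mat [(0.62, 321, 173), (0.5, 336, 175)]
oil_bottle [(0.68, 322, 127)]
slide_box [(0.8, 263, 116)]
beaker [(0.73, 201, 122)]
```

View pics/side0.png

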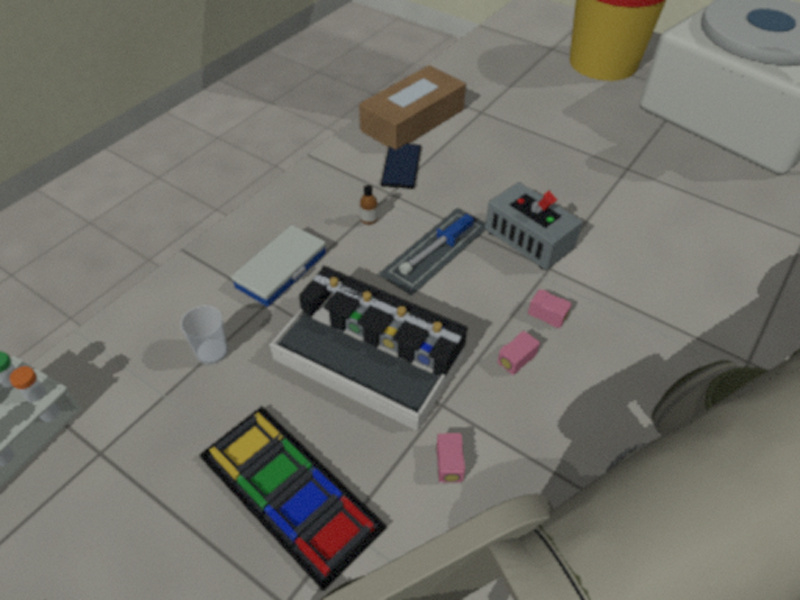

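View pics/top0.png

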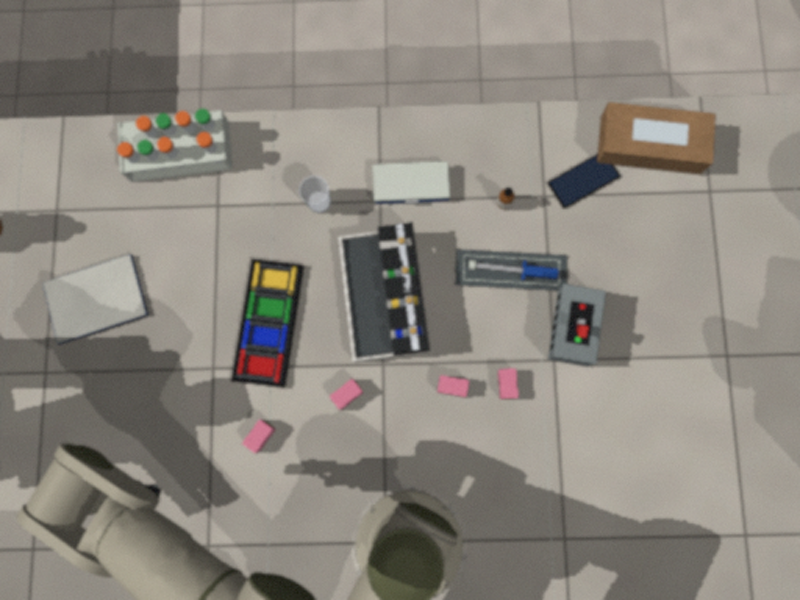

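```bash
cat > h.py <<'E'
from rig import ctrl
import cv2,numpy as np
def crop(n,fn,c0,c1,r0,r1,s,step=20,new=True):
    im=ctrl.capture(n)[:,:,::-1]; cv2.imwrite("pics/raw_"+n+".png",im)
    o=cv2.resize(im[r0:r1,c0:c1],None,fx=s,fy=s,interpolation=cv2.INTER_CUBIC)
    for c in range(-(-c0//step)*step,c1,step):
        cv2.line(o,(int((c+.5-c0)*s),0),(int((c+.5-c0)*s),5),(0,0,255),1); cv2.putText(o,str(c),(int((c-c0)*s)-10,16),0,.35,(255,0,255),1)
    for r in range(-(-r0//step)*step,r1,step):
        cv2.line(o,(0,int((r+.5-r0)*s)),(5,int((r+.5-r0)*s)),(0,0,255),1); cv2.putText(o,str(r),(6,int((r-r0)*s)+4),0,.35,(255,0,255),1)
    cv2.imwrite("pics/"+fn,o)
CAL={n:ctrl.get_calibration(n) for n in("side","top")}
def proj(n,X):
    c=CAL[n]; p=np.asarray(c["R"])@np.atleast_2d(X).T+np.asarray(c["t"])[:,None]; p=np.asarray(c["K"])@p; return (p[:2]/p[2]).T
def ray(n,uv,z):
    c=CAL[n]; R=np.asarray(c["R"]);C=-R.T@np.asarray(c["t"]); d=R.T@np.linalg.inv(c["K"])@np.array([*uv,1.]); return C+d*(z-C[2])/d[2]
def place(p,L):
    x,y,a=p; L=np.atleast_2d(L).astype(float); c,s=np.cos(a),np.sin(a)
    return np.c_[x+c*L[:,0]-s*L[:,1],y+s*L[:,0]+c*L[:,1],L[:,2]]
E
python3 - <<'E'
from h import *
crop("top","t1.png",140,400,120,250,3)
crop("side","s1.png",165,380,115,275,3.7)
E
```

```text
(no output)
```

View pics/t1.png

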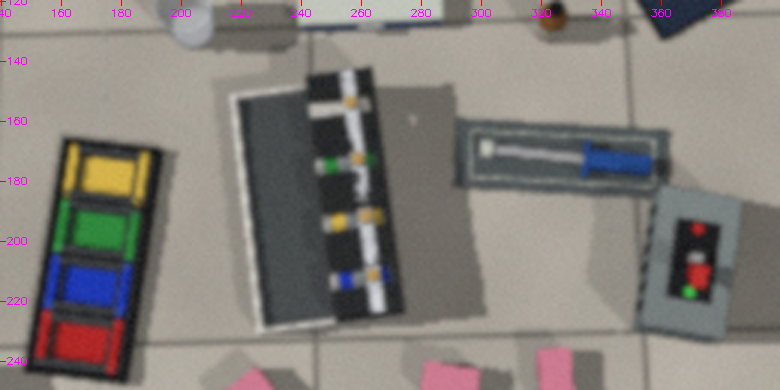

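View pics/s1.png

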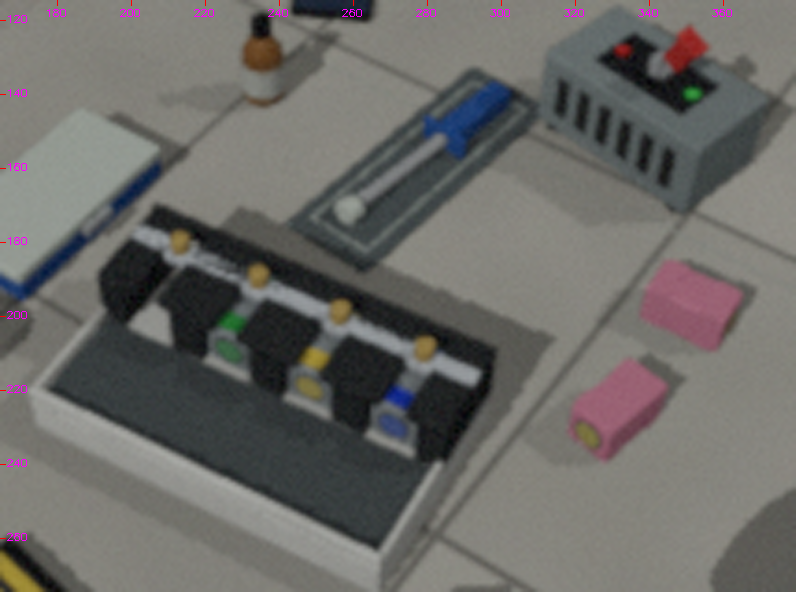

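```bash
cat > fit.py <<'E'
from h import *
from scipy.optimize import least_squares
T=lambda x,y:(140+x/3-.33,120+y/3-.33)
S=lambda x,y:(165+x/3.7-.36,115+y/3.7-.36)
def fit(name,obs,x0,extra=0):
    # obs: (cam,(u,v),L or func)
    def f(p):
        return np.concatenate([(proj(n,place(p[:3],[L(p) if callable(L) else L]))[0]-uv)*(3.2 if n=="top" else 2.4) for n,uv,L in obs])
    r=least_squares(f,x0,loss="soft_l1",f_scale=4,x_scale=[10,10,.1]+[10]*(len(x0)-3))
    print(name,np.round(r.x[:3],3),np.round(r.x[3:],1)); print("  res mm",np.round(f(r.x)).astype(int).reshape(-1,2).tolist())
    return r.x
t,s="top","side"
pl=lambda X:(lambda p:(X,p[3],92))
fit("mag",[(t,T(232,95),(140,126,44)),(t,T(260,332),(-140,126,44)),(t,T(371,68),(140,-42,80)),(t,T(404,312),(-140,-42,80)),(t,T(307,75),(140,36,80)),(t,T(335,321),(-140,36,80)),
 (s,S(155,206),(140,-42,80)),(s,S(496,350),(-140,-42,80)),(s,S(380,552),(-140,126,44)),(s,S(383,590),(-140,126,0)),(s,S(33,385),(140,126,44))]+
 [(t,T(*q),pl(X)) for q,X in zip([(350,102),(358,158),(370,214),(374,273)],(99,33,-33,-99))]+[(s,S(*q),pl(X)) for q,X in zip([(180,238),(258,270),(341,306),(425,344)],(99,33,-33,-99))],[450,50,0,0])
# mat: x axis ~ world -y
fit("mat(x toward tip)",[(t,T(459,120),(125,-42,4)),(t,T(669,130),(-125,-42,4)),(t,T(457,185),(125,42,4)),(s,S(293,222),(125,-42,4)),(s,S(365,270),(125,42,4)),(s,S(475,67),(-125,-42,4)),(s,S(545,113),(-125,42,4))],[480,-150,1.5])
fit("rod",[(t,T(486,148),(132,0,15)),(t,T(587,158),(16,0,15)),(t,T(650,163),(-60,0,15)),(s,S(349,208),(132,0,15)),(s,S(450,130),(16,0,15)),(s,S(508,92),(-60,0,15))],[480,-200,1.5])
fit("supply",[(t,T(658,184),(80,46,80)),(t,T(741,200),(80,-46,80)),(t,T(636,328),(-80,46,80)),(t,T(721,341),(-80,-46,80)),(s,S(545,50),(80,46,80)),(s,S(620,8),(80,-46,80)),(s,S(770,100),(-80,-46,80)),(s,S(685,152),(-80,46,80)),(s,S(685,212),(-80,46,0)),
 (t,T(698,275),(-51*np.sin(.4),0,68+51*np.cos(.4))),(s,S(688,46),(-51*np.sin(.4),0,68+51*np.cos(.4)))],[420,-250,0])
# slots: segmentation
o=[]
rng={"yellow":(18,35),"green":(50,75),"blue":(108,125),"red":(0,5)}
for n,box in((t,(140,196,160,250)),(s,(120,250,255,375))):
    im=cv2.imread(f"pics/raw_{n}.png"); hsv=cv2.cvtColor(im,cv2.COLOR_BGR2HSV)
    for i,k in enumerate(("red","blue","green","yellow")):
        m=((hsv[...,0]>=rng[k][0])&(hsv[...,0]<=rng[k][1])&(hsv[...,1]>120)&(hsv[...,2]>60)).astype(np.uint8)
        q=np.zeros_like(m); q[box[2]:box[3],box[0]:box[1]]=1; m*=q
        nn,l,st,ce=cv2.connectedComponentsWithStats(m); 
        j=1+np.argmax(st[1:,4]); print(n,k,st[1:,4].tolist(),ce[j].round(1))
        ys,xs=np.nonzero(m); c=[(xs.min()+xs.max())/2,(ys.min()+ys.max())/2]; o.append((n,ce[j],(66*(i-1.5),0,14)))
fit("slots(red=-99..yellow=+99)",o,[440,280,0])
E
python3 fit.py
```

```text
mag [5.43096e+02 2.99000e-01 1.09000e-01] [-11.7]
  res mm [[-1, 0], [-1, 1], [3, -2], [4, -3], [-1, 0], [2, -3], [1, -2], [1, -1], [1, 5], [-3, 3], [-3, 2], [2, 0], [1, 0], [-3, 2], [1, 2], [0, 0], [0, 1], [0, 1], [0, 0]]
mat(x toward tip) [ 589.84  -244.936    1.485] []
  res mm [[-1, -1], [2, 0], [-2, 3], [-5, -1], [0, 1], [-1, -1], [4, -4]]
rod [ 584.956 -287.288    1.434] []
  res mm [[2, 0], [0, 1], [3, 3], [0, 0], [-4, 4], [-4, 0]]
supply [ 4.52316e+02 -3.70088e+02 -2.10000e-01] []
  res mm [[3, 1], [2, -1], [3, -2], [2, 0], [-1, 2], [-1, -2], [1, 0], [8, 2], [-3, 9], [-3, 0], [-3, 6]]
top red [300] [166.7 233.7]
top blue [405] [169.  214.9]
top green [72, 264] [175.2 196.8]
top yellow [377] [175.3 177.6]
side red [105, 408, 2, 1, 114] [213.9 342.4]
side blue [143, 659] [190.1 325.1]
side green [123, 398, 138] [175.3 302.8]
side yellow [119, 528] [153.5 287.9]
slots(red=-99..yellow=+99) [ 4.85684e+02  3.07362e+02 -1.29000e-01] []
  res mm [[-1, 1], [0, 0], [-11, -1], [-3, 1], [-1, -1], [7, -7], [-3, 2], [6, -5]]
```

```bash
cat >> h.py <<'E'
from scipy.spatial.transform import Rotation as Ro
SUP=[452.3,-370.1,-.21]; MAG=[543.1,.3,.109]; MAT=[589.8,-244.9,1.485]; ROD=[585,-287.3,1.434]
def Rt(xdir,zdir):
    x=np.array(xdir,float);x/=np.linalg.norm(x);z=np.array(zdir,float);z-=x*(x@z);z/=np.linalg.norm(z)
    return Ro.from_matrix(np.c_[x,np.cross(z,x),z])
def cur():
    s=ctrl.sense(); return s,np.array(s["eef_pos"]),Ro.from_quat(np.roll(s["ee_rot"],-1))
def to(p,R=None):
    s,q,C=cur(); R=R or C
    print("t",round(s["time_s"],2),"at",q.round(1),"force",np.round(s["force"],1),"grip",round(s["grip_width"]*85.4,1),"joints",np.round(s["joints"],2))
    print("target",np.round(p,1),"shift(now)",C.inv().apply(p-q).round(1),"turn deg",np.degrees((C.inv()*R).as_rotvec()).round(2),"shift(after turn)",R.inv().apply(p-q).round(1))
def down(a): return Rt([np.cos(a),np.sin(a),0],[0,0,-1])
E
cat > a.py <<'E'
from h import *
a=SUP[2]; ux=np.array([np.cos(a),np.sin(a),0]); uy=np.array([-np.sin(a),np.cos(a),0])
def bat(th,d): b=np.sin(th)*ux+np.cos(th)*np.array([0,0,1]); return np.array([SUP[0],SUP[1],68])+b*d, Rt(uy,-b)
if __name__=="__main__":
    to(*bat(-.4,140)); to(*bat(-.4,40))
E
python3 a.py
```

```text
t 1.8 at [154.  501.9 231.3] force [-0.2  0.2 -0.4] grip 85.2 joints [ 1.05  0.31  1.5   0.    1.33 -0.22]
target [ 399.  -358.7  196.9] shift(now) [-750.9  486.7   34.3] turn deg [-22.9    1.    -4.96] shift(after turn) [-790.7  372.5  194.8]
t 1.8 at [154.  501.9 231.3] force [-0.2  0.2 -0.4] grip 85.2 joints [ 1.05  0.31  1.5   0.    1.33 -0.22]
target [ 437.1 -366.9  104.8] shift(now) [-747.5  525.5  126.4] turn deg [-22.9    1.    -4.96] shift(after turn) [-790.7  372.5  294.8]
```

play_rows([
  [[0,30,0],[0,0,0]],
  [[0,30,0],[0,0,0]],
  [[0,30,0],[0,0,0]],
  [[0,30,0],[0,0,0]],
  [[0,30,0],[0,0,0]],
  [[0,30,0],[0,0,0]],
  [[0,30,0],[0,0,0]],
  [[0,30,0],[0,0,0]],
  [[-30,10,0],[0,0,0]],
  [[-30,10,0],[0,0,0]],
  [[-30,10,0],[0,0,0]],
  [[-30,10,0],[0,0,0]],
  [[-30,10,0],[0,0,0]],
  [[-30,10,0],[0,0,0]],
  [[-30,10,0],[0,0,0]],
  [[-30,10,0],[0,0,0]],
  [[-30,10,0],[0,0,0]],
  [[-30,10,0],[0,0,0]],
  [[-30,10,0],[0,0,0]],
  [[-30,10,0],[0,0,0]],
], fingers=40)

```text
time_s: 3.47
eef_pos: [392.3, 50.7, 231.5]
ee_rot: [0.0, 0.804, 0.594, 0.0]
force: [-0.4, 0.0, -0.9]
grip_width: 0.466
```

play_rows([
  [[-30,10,0],[0,0,0]],
  [[-30,10,0],[0,0,0]],
  [[-30,10,0],[0,0,0]],
  [[-30,10,0],[0,0,0]],
  [[-30,10,0],[0,0,0]],
  [[-30,10,0],[0,0,0]],
  [[-30,10,0],[0,0,0]],
  [[-30,10,0],[0,0,0]],
  [[-30,10,0],[0,0,0]],
  [[-30,10,0],[0,0,0]],
  [[-30,10,0],[0,0,0]],
  [[0,0,0],[0,0,-5]],
  [[0,0,0],[-5.7,0,0]],
  [[0,0,0],[-5.7,0,0]],
  [[0,0,0],[-5.7,0,0]],
  [[0,0,0],[-5.8,0,0]],
  [[0,0,0],[0,0,0]],
])

```text
time_s: 4.88
eef_pos: [399.4, -294.9, 230.6]
ee_rot: [0.155, 0.762, 0.615, 0.126]
force: [-1.4, -0.1, -0.1]
grip_width: 0.466
```

```bash
python3 a.py
```

```text
t 4.88 at [ 399.4 -294.9  230.6] force [-1.4 -0.1 -0.1] grip 39.8 joints [-1.03  0.07  1.85  0.35  0.97 -2.55]
target [ 399.  -358.7  196.9] shift(now) [-62.5  -1.2  35.9] turn deg [ 0.1  -0.01 -0.15] shift(after turn) [-62.5  -1.3  36. ]
t 4.88 at [ 399.4 -294.9  230.6] force [-1.4 -0.1 -0.1] grip 39.8 joints [-1.03  0.07  1.85  0.35  0.97 -2.55]
target [ 437.1 -366.9  104.8] shift(now) [-62.5  -1.3 135.9] turn deg [ 0.1  -0.01 -0.15] shift(after turn) [-62.5  -1.3 136. ]
```

play_rows([
  [[-21,0,0],[0,0,0]],
  [[-21,0,0],[0,0,0]],
  [[-20.5,-1,0],[0,0,0]],
  [[0,0,30],[0,0,0]],
  [[0,0,30],[0,0,0]],
  [[0,0,15],[0,0,0]],
  [[0,0,0],[0,0,0]],
  [[0,0,0],[0,0,0]],
])

```text
time_s: 5.55
eef_pos: [415.8, -362.6, 161.8]
ee_rot: [0.153, 0.762, 0.617, 0.125]
force: [-1.0, -0.9, 0.8]
grip_width: 0.468
```

```bash
python3 - <<'E'
from a import *
to(*bat(-.4,40))
h0,h1=330,410
crop("top","t2.png",320,420,150,250,4)
crop("side","s2.png",290,400,70,170,4)
a_=cv2.imread("pics/t2.png");b=cv2.imread("pics/s2.png");s=cv2.imread("pics/s2.png")
for n,im,o in(("top",a_,(320,150)),("side",b,(290,70))):
    for d in(37,65):
        u=(proj(n,bat(-.4,d)[0])[0]-o+.5)*4; cv2.circle(im,tuple(int(v) for v in u),3,(255,255,0),1)
    u=(proj(n,cur()[1])[0]-o+.5)*4; cv2.circle(im,tuple(int(v) for v in u),4,(0,255,255),1)
cv2.imwrite("pics/ts2.png",np.hstack([a_,b])[:, :800])
E
```

```text
t 5.55 at [ 415.8 -362.6  161.8] force [-1.  -0.9  0.8] grip 40.0 joints [-1.07  0.29  1.79  0.4   0.84 -2.67]
target [ 437.1 -366.9  104.8] shift(now) [ 0.2 -2.1 60.9] turn deg [-0.13 -0.06  0.01] shift(after turn) [ 0.2 -2.2 60.9]
```

View pics/ts2.png

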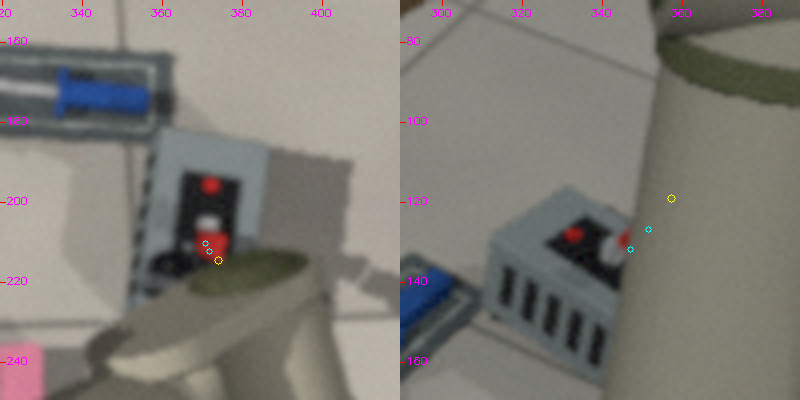

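play_rows([
  [[-2,-2,15],[0,0,0]],
  [[0,0,15],[0,0,0]],
  [[0,0,15],[0,0,0]],
  [[0,0,10],[0,0,0]],
  [[0,0,6],[0,0,0]],
  [[0,0,0],[0,0,0]],
  [[0,0,0],[0,0,0]],
])

```text
time_s: 6.23
eef_pos: [436.6, -369.4, 105.5]
ee_rot: [0.155, 0.762, 0.616, 0.125]
force: [-0.3, -0.9, -0.3]
grip_width: 0.469
```

play_rows([
  [[0,0,0],[0,0,0]],
  [[0,0,0],[0,0,0]],
  [[0,0,0],[0,0,0]],
  [[0,0,0],[0,0,0]],
  [[0,0,0],[0,0,0]],
  [[0,0,0],[0,0,0]],
  [[0,0,0],[0,0,0]],
  [[0,0,0],[0,0,0]],
  [[0,0,0],[0,0,0]],
], fingers=0, squeeze=20)

```text
time_s: 6.98
eef_pos: [436.5, -369.6, 105.7]
ee_rot: [0.155, 0.762, 0.616, 0.125]
force: [-2.8, 0.5, 6.5]
grip_width: 0.183
```

```bash
python3 a.py
```

```text
t 6.98 at [ 436.5 -369.6  105.7] force [-2.8  0.5  6.5] grip 15.6 joints [-1.04  0.4   1.79  0.45  0.72 -2.71]
target [ 399.  -358.7  196.9] shift(now) [  2.7  -0.3 -99.3] turn deg [ 0.03  0.07 -0.  ] shift(after turn) [  2.8  -0.3 -99.3]
t 6.98 at [ 436.5 -369.6  105.7] force [-2.8  0.5  6.5] grip 15.6 joints [-1.04  0.4   1.79  0.45  0.72 -2.71]
target [ 437.1 -366.9  104.8] shift(now) [ 2.8 -0.3  0.7] turn deg [ 0.03  0.07 -0.  ] shift(after turn) [ 2.8 -0.3  0.7]
```

play_rows([
  [[0,0,0],[0,0,0]],
  [[0,0,0],[0,0,0]],
  [[0,0,0],[0,0,0]],
  [[0,0,0],[0,0,0]],
  [[0,0,-2],[0,0,0]],
  [[0,0,-2],[0,0,0]],
  [[0,0,-2],[0,0,0]],
  [[0,0,-2],[0,0,0]],
  [[0,0,-2],[0,0,0]],
  [[0,0,-1],[0,0,0]],
  [[0,0,0],[0,0,0]],
  [[0,0,0],[0,0,0]],
], squeeze=80)

```text
time_s: 7.98
eef_pos: [432.5, -368.7, 115.1]
ee_rot: [0.155, 0.762, 0.616, 0.125]
force: [5.1, -3.1, -4.3]
grip_width: 0.167
```

play_rows([
  [[0,5.1,0.25],[5.73,0,0]],
  [[0,0,0],[0,0,0]],
  [[0,5.1,0.25],[5.73,0,0]],
  [[0,0,0],[0,0,0]],
  [[0,5.1,0.25],[5.73,0,0]],
  [[0,0,0],[0,0,0]],
  [[0,5.1,0.25],[5.73,0,0]],
  [[0,0,0],[0,0,0]],
])

```text
time_s: 8.65
eef_pos: [451.7, -372.4, 118.1]
ee_rot: [-0.002, 0.777, 0.63, -0.001]
force: [-7.3, -4.2, -6.0]
grip_width: 0.171
```

```bash
python3 - <<'E'
from a import *
to(*bat(0,51))
E
```

```text
t 8.65 at [ 451.7 -372.4  118.1] force [-7.3 -4.2 -6. ] grip 14.6 joints [-0.89  0.55  1.45 -0.    1.14 -2.25]
target [ 452.3 -370.1  119. ] shift(now) [ 2.4  0.1 -0.9] turn deg [-0.26 -0.04  0.09] shift(after turn) [ 2.4  0.1 -0.9]
```

play_rows([
  [[0,5.1,0.25],[5.73,0,0]],
  [[0,0,0],[0,0,0]],
  [[0,5.1,0.25],[5.73,0,0]],
  [[0,0,0],[0,0,0]],
  [[0,5.1,0.25],[5.73,0,0]],
  [[0,0,0],[0,0,0]],
  [[0,5.1,0.25],[5.73,0,0]],
  [[0,0,0],[0,0,0]],
  [[0,0,0],[0,0,0]],
])

```text
time_s: 9.4
eef_pos: [469.8, -376.4, 113.1]
ee_rot: [-0.156, 0.761, 0.617, -0.124]
force: [-7.7, -1.0, -2.5]
grip_width: 0.171
```

```bash
python3 - <<'E'
from a import *
to(*bat(.4,51))
E
```

```text
t 9.4 at [ 469.8 -376.4  113.1] force [-7.7 -1.  -2.5] grip 14.6 joints [-0.78  0.8   1.07 -0.21  1.61 -2.11]
target [ 471.7 -374.2  115. ] shift(now) [ 2.5  0.6 -2.3] turn deg [-0.12 -0.18  0.13] shift(after turn) [ 2.5  0.6 -2.3]
```

play_rows([
  [[0,0.5,2],[0,0,0]],
  [[0,0,2],[0,0,0]],
  [[0,0,2],[0,0,0]],
  [[0,0,2],[0,0,0]],
  [[0,0,1],[0,0,0]],
  [[0,0,0],[0,0,0]],
  [[0,0,0],[0,0,0]],
])

```text
time_s: 9.98
eef_pos: [467.7, -376.0, 108.1]
ee_rot: [-0.154, 0.762, 0.617, -0.123]
force: [-3.8, 0.7, 9.4]
grip_width: 0.171
```

play_rows([
  [[0,0,0],[0,0,0]],
  [[0,0,0],[0,0,0]],
  [[0,0,0],[0,0,0]],
  [[0,0,0],[0,0,0]],
  [[0,0,0],[0,0,0]],
  [[0,0,0],[0,0,0]],
  [[0,0,-15],[0,0,0]],
  [[0,0,-25],[0,0,0]],
  [[0,0,-30],[0,0,0]],
  [[0,0,-30],[0,0,0]],
  [[0,0,0],[-5.7,0,0]],
  [[0,0,0],[-5.7,0,0]],
  [[0,0,0],[-5.7,0,0]],
  [[0,0,0],[-5.8,0,0]],
  [[0,0,0],[0,0,0]],
  [[0,0,0],[0,0,0]],
], fingers=45)

```text
time_s: 11.32
eef_pos: [505.8, -384.1, 199.2]
ee_rot: [-0.001, 0.778, 0.629, -0.001]
force: [-0.1, -0.8, -0.6]
grip_width: 0.527
```

```bash
python3 - <<'E'
from a import *
to(np.array([ROD[0],ROD[1],150]),down(ROD[2]+np.pi/2))
crop("top","t3.png",320,420,150,250,4)
crop("side","s3.png",235,335,70,170,4)
cv2.imwrite("pics/ts3.png",np.hstack([cv2.imread("pics/t3.png"),cv2.imread("pics/s3.png")]))
for n in("top","side"): print([(round(d["p"],2),(np.array(d["position"])*[512,384]).round(1)) for d in ctrl.spot_in(n,"rod")])
E
```

```text
t 11.32 at [ 505.8 -384.1  199.2] force [-0.1 -0.8 -0.6] grip 45.0 joints [-0.83  0.58  1.18 -0.    1.38 -2.19]
target [ 585.  -287.3  150. ] shift(now) [111.3  57.3  49.1] turn deg [ -0.1   -0.11 -94.26] shift(after turn) [-65.3 106.7  49.2]
[(0.65, array([335. , 172.9])), (0.15, array([240. , 173.1]))]
[(0.9, array([286.5, 153.2])), (0.21, array([232.9, 217.9]))]
```

View pics/ts3.png

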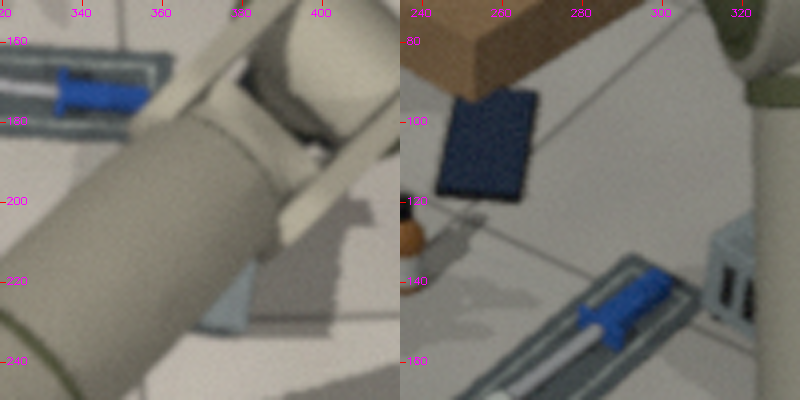

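play_rows([
  [[28,14,0],[0,0,0]],
  [[28,14,0],[0,0,0]],
  [[28,14,0],[0,0,0]],
  [[27,15,0],[0,0,0]],
  [[0,0,0],[0,0,7.1]],
  [[0,0,0],[0,0,7.1]],
  [[0,0,0],[0,0,7.1]],
  [[0,0,0],[0,0,7.1]],
  [[0,0,0],[0,0,7.1]],
  [[0,0,0],[0,0,7.1]],
  [[0,0,0],[0,0,7.1]],
  [[0,0,0],[0,0,7.1]],
  [[0,0,0],[0,0,7.1]],
  [[0,0,0],[0,0,7.1]],
  [[0,0,0],[0,0,7.1]],
  [[0,0,0],[0,0,7.1]],
  [[0,0,0],[0,0,0.5]],
  [[0,0,0],[0,0,0]],
], fingers=50)

```text
time_s: 13.02
eef_pos: [585.6, -287.4, 198.2]
ee_rot: [-0.0, 0.998, -0.066, -0.001]
force: [0.4, -0.1, 0.2]
grip_width: 0.586
```

```bash
python3 - <<'E'
from a import *
to(np.array([ROD[0],ROD[1],60]),down(ROD[2]-np.pi/2))
crop("top","t3.png",320,420,150,250,4)
crop("side","s3.png",235,385,90,190,4)
cv2.imwrite("pics/ts4.png",np.hstack([cv2.imread("pics/t3.png"),cv2.imread("pics/s3.png")])[:,:1000])
im=cv2.imread("pics/ts4.png"); cv2.imwrite("pics/ts4.png",cv2.resize(im,(800,320)))
E
```

```text
t 13.02 at [ 585.6 -287.4  198.2] force [ 0.4 -0.1  0.2] grip 50.0 joints [-0.64  0.62  1.11 -0.    1.41 -0.5 ]
target [ 585.  -287.3   60. ] shift(now) [ -0.4   0.  138.2] turn deg [-0.01  0.09  0.27] shift(after turn) [ -0.6  -0.  138.2]
```

View pics/ts4.png

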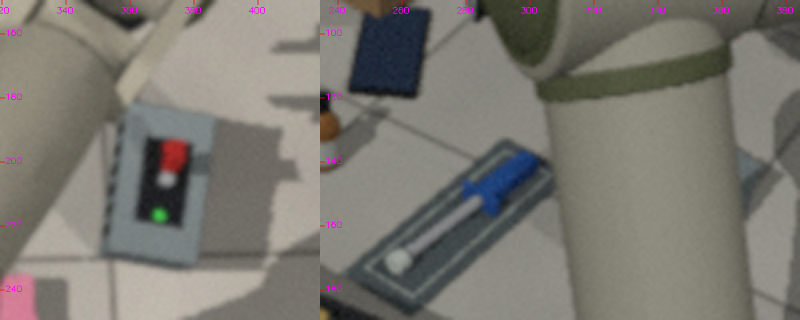

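play_rows([
  [[0,6,30],[0,0,0]],
  [[0,0,30],[0,0,0]],
  [[0,0,30],[0,0,0]],
  [[0,0,30],[0,0,0]],
  [[0,0,30],[0,0,0]],
  [[0,0,20],[0,0,0]],
  [[0,0,12],[0,0,0]],
  [[0,0,7],[0,0,0]],
  [[0,0,0],[0,0,0]],
  [[0,0,0],[0,0,0]],
])

```text
time_s: 13.95
eef_pos: [584.9, -293.8, 10.6]
ee_rot: [0.0, 0.998, -0.067, 0.0]
force: [-0.2, -0.5, 0.1]
grip_width: 0.587
```

play_rows([
  [[0,0,0],[0,0,0]],
  [[0,0,0],[0,0,0]],
  [[0,0,0],[0,0,0]],
  [[0,0,0],[0,0,0]],
  [[0,0,0],[0,0,0]],
  [[0,0,0],[0,0,0]],
  [[0,0,0],[0,0,0]],
  [[0,0,0],[0,0,0]],
  [[0,0,0],[0,0,0]],
  [[0,0,0],[0,0,0]],
  [[0,0,0],[0,0,0]],
], fingers=0, squeeze=80)

```text
time_s: 14.87
eef_pos: [585.0, -293.9, 11.2]
ee_rot: [0.001, 0.998, -0.068, 0.001]
force: [-0.3, 0.2, 6.1]
grip_width: 0.234
```

play_rows([
  [[0,0,-10],[0,0,0]],
  [[0,0,-20],[0,0,0]],
  [[0,0,-20],[0,0,0]],
  [[0,0,-20],[0,0,0]],
  [[0,0,0],[0,0,-7]],
  [[0,0,0],[0,0,-7]],
  [[0,0,0],[0,0,0]],
  [[0,0,0],[0,0,0]],
], squeeze=100)

```text
time_s: 15.53
eef_pos: [584.3, -293.3, 79.8]
ee_rot: [-0.0, 0.999, 0.053, -0.0]
force: [0.2, 0.1, -1.5]
grip_width: 0.229
```

```bash
cat > b.py <<'E'
from h import *
def pose(bx,tip,off=145,zoff=4):
    p=place(MAG,[(bx,tip-off,50-zoff)])[0]; return p,down(MAG[2])
if __name__=="__main__":
    import sys
    to(*pose(float(sys.argv[1]),float(sys.argv[2])))
E
python3 b.py -99 -65
```

```text
t 15.53 at [ 584.3 -293.3   79.8] force [ 0.2  0.1 -1.5] grip 19.5 joints [-0.64  0.73  1.24 -0.    1.17 -0.75]
target [ 467.5 -219.2   46. ] shift(now) [-108.3  -85.9   33.9] turn deg [-0.02  0.05 -0.21] shift(after turn) [-108.   -86.3   33.8]
```

play_rows([
  [[-27,-10,0],[0,0,0]],
  [[-27,-10,0],[0,0,0]],
  [[-27,-10,0],[0,0,0]],
  [[-27,-10,0],[0,0,-0.2]],
  [[0,-16,8],[0,0,0]],
  [[0,-15,8],[0,0,0]],
  [[0,-15,18],[0,0,0]],
  [[0,0,0],[0,0,0]],
  [[0,0,0],[0,0,0]],
])

```text
time_s: 16.28
eef_pos: [467.3, -219.3, 45.5]
ee_rot: [-0.0, 0.998, 0.055, -0.001]
force: [0.9, -0.3, -1.5]
grip_width: 0.226
```

```bash
cat > v.py <<'E'
from b import *
import sys
def view(bx,tip,fn,tb,sb,s=4):
    crop("top","a_.png",*tb,s); crop("side","b_.png",*sb,s)
    o=[]
    q=cur()[1]; R=cur()[2]; d=-R.apply([0,1,0]); ax=q+np.array([0,0,4]); 
    for n,f,b in(("top","a_.png",tb),("side","b_.png",sb)):
        im=cv2.imread("pics/"+f)
        for P,col in [(place(MAG,[(bx,-42,50)])[0],(255,255,0)),(ax+d*145,(0,255,255)),(ax,(0,255,255)),(ax+d*25,(0,255,0))]:
            u=(proj(n,P)[0]-[b[0],b[2]]+.5)*s; cv2.circle(im,tuple(int(v) for v in u),3,col,1)
        o.append(im)
    h=max(i.shape[0] for i in o); o=[cv2.copyMakeBorder(i,0,h-i.shape[0],0,0,cv2.BORDER_CONSTANT) for i in o]
    cv2.imwrite("pics/"+fn,np.hstack(o)); print(np.hstack(o).shape)
E
python3 - <<'E'
from v import *
to(*pose(-99,-65)); view(-99,-65,"v1.png",(255,355,180,280),(265,365,110,240))
E
```

```text
t 16.28 at [ 467.3 -219.3   45.5] force [ 0.9 -0.3 -1.5] grip 19.3 joints [-0.67  0.52  1.73 -0.    0.89 -0.78]
target [ 467.5 -219.2   46. ] shift(now) [ 0.2 -0.1 -0.5] turn deg [-0.06  0.1   0.1 ] shift(after turn) [ 0.2 -0.1 -0.5]
(520, 800, 3)
```

View pics/v1.png

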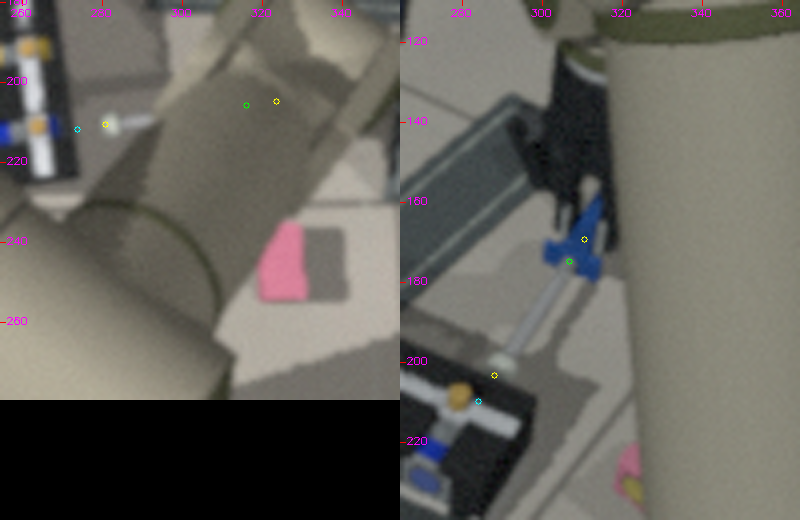

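play_rows([
  [[0,-10,0],[0,0,0]],
  [[0,-8,0],[0,0,0]],
  [[0,-5,0],[0,0,0]],
  [[0,-3,0],[0,0,0]],
  [[0,0,0],[0,0,0]],
  [[0,0,0],[0,0,0]],
])

```text
time_s: 16.88
eef_pos: [464.7, -193.8, 45.8]
ee_rot: [0.0, 0.998, 0.056, -0.0]
force: [0.6, 0.3, -1.8]
grip_width: 0.224
```

play_rows([
  [[0,-3,0],[0,0,0]],
  [[0,-2,0],[0,0,0]],
  [[0,-2,0],[0,0,0]],
  [[0,-2,0],[0,0,0]],
  [[0,0,0],[0,0,0]],
])

```text
time_s: 17.3
eef_pos: [463.7, -184.9, 45.8]
ee_rot: [0.0, 0.998, 0.056, -0.0]
force: [1.0, -1.0, -2.5]
grip_width: 0.227
```

play_rows([
  [[0,-3,0],[0,0,0]],
  [[0,-3,0],[0,0,0]],
  [[0,-2,0],[0,0,0]],
  [[0,0,0],[0,0,0]],
])

```text
time_s: 17.63
eef_pos: [462.6, -176.5, 45.7]
ee_rot: [-0.0, 0.998, 0.056, -0.0]
force: [1.0, -0.8, -1.9]
grip_width: 0.23
```

play_rows([
  [[0,-3,0],[0,0,0]],
  [[0,-3,0],[0,0,0]],
  [[0,-2,0],[0,0,0]],
  [[0,0,0],[0,0,0]],
])

```text
time_s: 17.97
eef_pos: [461.6, -168.4, 45.6]
ee_rot: [-0.0, 0.998, 0.056, -0.001]
force: [0.1, -0.5, -1.6]
grip_width: 0.229
```

```bash
python3 - <<'E'
from v import *
to(*pose(-99,-14)); view(-99,-65,"v2.png",(235,335,180,280),(235,335,140,270))
E
```

```text
t 17.97 at [ 461.6 -168.4   45.6] force [ 0.1 -0.5 -1.6] grip 19.5 joints [-0.59  0.48  1.8   0.    0.86 -0.7 ]
target [ 462.  -168.5   46. ] shift(now) [ 0.4  0.2 -0.4] turn deg [-0.06  0.06  0.19] shift(after turn) [ 0.4  0.2 -0.4]
(520, 800, 3)
```

View pics/v2.png

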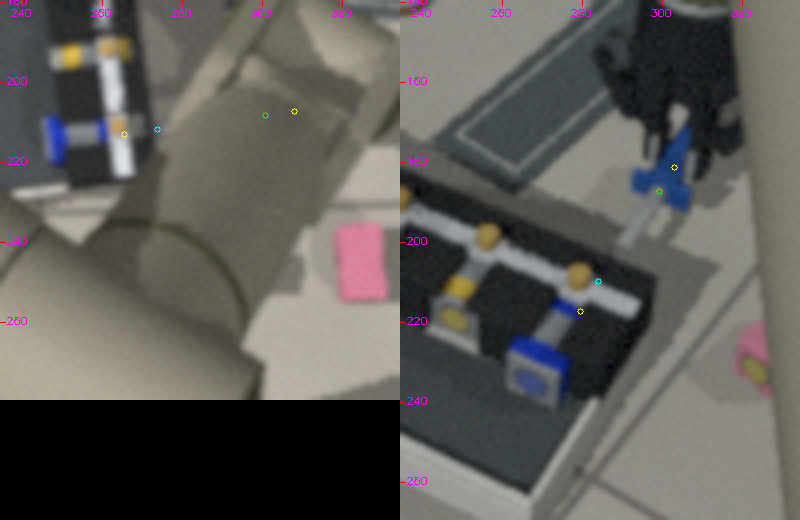

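play_rows([
  [[0,-4,0],[0,0,0]],
  [[0,-4,0],[0,0,0]],
  [[0,-4,0],[0,0,0]],
  [[0,-4,0],[0,0,0]],
  [[0,-4,0],[0,0,0]],
  [[0,-4,0],[0,0,0]],
  [[0,-4,0],[0,0,0]],
  [[0,-4,0],[0,0,0]],
  [[0,-4,0],[0,0,0]],
  [[0,-4,0],[0,0,0]],
  [[0,-4,0],[0,0,0]],
  [[0,-4,0],[0,0,0]],
  [[0,-4,0],[0,0,0]],
  [[0,-4,0],[0,0,0]],
  [[0,-3,0],[0,0,0]],
  [[0,0,0],[0,0,0]],
  [[0,0,0],[0,0,0]],
])

```text
time_s: 19.48
eef_pos: [455.1, -110.1, 45.6]
ee_rot: [-0.0, 0.998, 0.056, -0.0]
force: [0.3, -0.0, -1.9]
grip_width: 0.228
```

```bash
python3 - <<'E'
from v import *
to(*pose(-99,45)); view(-99,-65,"v3.png",(205,305,170,250),(215,315,170,290))
for n in("top","side"): print([(round(d["p"],2),(np.array(d["position"])*[512,384]).round(1)) for d in ctrl.spot_in(n,"cassette_blue")])
for yy in (72,77,82):print(proj("top",place(MAG,[(-99,yy,50)])),proj("side",place(MAG,[(-99,yy,50)])))
E
```

```text
t 19.48 at [ 455.1 -110.1   45.6] force [ 0.3 -0.  -1.9] grip 19.5 joints [-0.49  0.44  1.87 -0.    0.83 -0.6 ]
target [ 455.6 -109.9   46. ] shift(now) [ 0.5 -0.2 -0.4] turn deg [-0.02  0.05  0.21] shift(after turn) [ 0.5 -0.2 -0.4]
(480, 800, 3)
[(0.57, array([235.7, 214.9]))]
[(0.77, array([261.6, 243.5])), (0.64, array([230.6, 222. ])), (0.56, array([156.9, 284. ]))]
[[240.36556668 216.28808065]] [[263.33297695 241.13985446]]
[[238.89919057 216.48602778]] [[262.36421117 242.60443786]]
[[237.43282643 216.6839733 ]] [[261.39013142 244.07705493]]
```

View pics/v3.png

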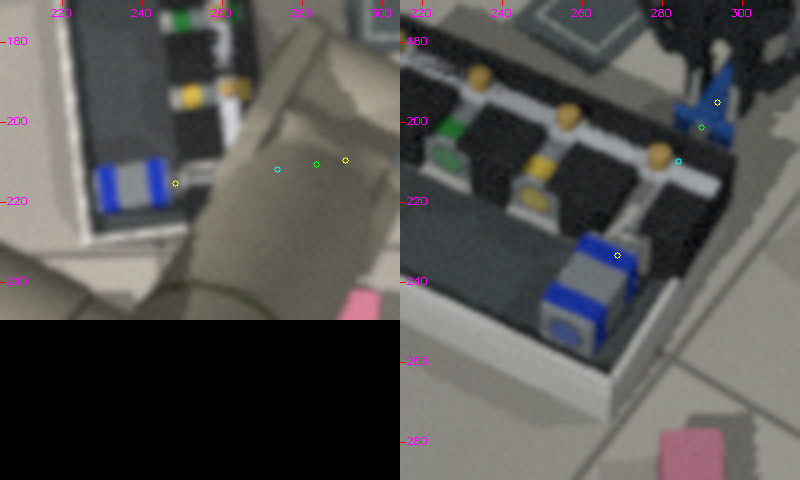

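play_rows([
  [[0,10,0],[0,0,0]],
  [[0,15,0],[0,0,0]],
  [[0,15,0],[0,0,0]],
  [[0,15,0],[0,0,0]],
  [[0,15,0],[0,0,0]],
  [[0,15,0],[0,0,0]],
  [[0,15,0],[0,0,0]],
  [[0,10,0],[0,0,0]],
  [[10,0,0],[0,0,0]],
  [[20,0,0],[0,0,0]],
  [[20,0,0],[0,0,0]],
  [[16,0,0],[0,0,0]],
  [[0,0,0],[0,0,0]],
  [[0,0,0],[0,0,0]],
])

```text
time_s: 20.85
eef_pos: [533.1, -212.3, 45.2]
ee_rot: [-0.0, 0.998, 0.057, -0.001]
force: [-0.0, -0.1, -1.5]
grip_width: 0.232
```

```bash
python3 b.py -33 -65
```

```text
t 20.85 at [ 533.1 -212.3   45.2] force [-0.  -0.1 -1.5] grip 19.8 joints [-0.58  0.62  1.55 -0.    0.97 -0.7 ]
target [ 533.1 -212.    46. ] shift(now) [ 0.1 -0.3 -0.8] turn deg [-0.03  0.07  0.24] shift(after turn) [ 0.1 -0.3 -0.8]
```

play_rows([
  [[0,-8,-0.5],[0,0,0.2]],
  [[0,-8,0],[0,0,0]],
  [[0,-5,0],[0,0,0]],
  [[0,-4,0],[0,0,0]],
  [[0,-4,0],[0,0,0]],
  [[0,-3,0],[0,0,0]],
  [[0,-3,0],[0,0,0]],
  [[0,-3,0],[0,0,0]],
  [[0,-2,0],[0,0,0]],
])

```text
time_s: 21.6
eef_pos: [529.0, -173.1, 46.5]
ee_rot: [0.001, 0.999, 0.054, 0.0]
force: [0.3, -5.2, -2.1]
grip_width: 0.227
```

play_rows([
  [[0,-4,0],[0,0,0]],
  [[0,-4,0],[0,0,0]],
  [[0,-4,0],[0,0,0]],
  [[0,-4,0],[0,0,0]],
  [[0,-4,0],[0,0,0]],
  [[0,-4,0],[0,0,0]],
  [[0,-4,0],[0,0,0]],
  [[0,-4,0],[0,0,0]],
  [[0,-4,0],[0,0,0]],
  [[0,-4,0],[0,0,0]],
  [[0,-4,0],[0,0,0]],
  [[0,-4,0],[0,0,0]],
  [[0,-4,0],[0,0,0]],
  [[0,-4,0],[0,0,0]],
  [[0,-4,0],[0,0,0]],
  [[0,-4,0],[0,0,0]],
  [[0,-4,0],[0,0,0]],
  [[0,-2,0],[0,0,0]],
  [[0,0,0],[0,0,0]],
])

```text
time_s: 23.18
eef_pos: [521.0, -102.4, 46.1]
ee_rot: [-0.0, 0.999, 0.055, -0.0]
force: [0.4, -0.1, -1.2]
grip_width: 0.224
```

```bash
python3 - <<'E'
from v import *
to(*pose(-33,45)); 
for n in("top","side"):
  ctrl.capture(n); print([(round(d["p"],2),(np.array(d["position"])*[512,384]).round(1)) for d in ctrl.spot_in(n,"cassette_yellow")])
for yy in (-1.5,77):print(proj("top",place(MAG,[(-33,yy,50)])),proj("side",place(MAG,[(-33,yy,50)])))
E
```

```text
t 23.18 at [ 521.  -102.4   46.1] force [ 0.4 -0.1 -1.2] grip 19.1 joints [-0.41  0.55  1.68  0.    0.91 -0.52]
target [ 521.2 -102.7   46. ] shift(now) [0.1 0.4 0.1] turn deg [-0.03  0.05  0.02] shift(after turn) [0.1 0.4 0.1]
[(0.8, array([323. , 243.6])), (0.7, array([164.3, 280. ])), (0.66, array([234.3, 194.9])), (0.45, array([369.4, 206.6])), (0.23, array([158.5, 233.7]))]
[(0.89, array([288. , 295.1])), (0.73, array([239.6, 232. ])), (0.69, array([267.3, 378.5]))]
[[259.3714464  194.34230193]] [[254.61041985 210.58225963]]
[[236.52655091 197.42738227]] [[239.33276763 231.83755225]]
```

play_rows([
  [[0,10,0],[0,0,0]],
  [[0,15,0],[0,0,0]],
  [[0,15,0],[0,0,0]],
  [[0,15,0],[0,0,0]],
  [[0,15,0],[0,0,0]],
  [[0,15,0],[0,0,0]],
  [[0,15,0],[0,0,0]],
  [[0,10,0],[0,0,0]],
  [[10,0,0],[0,0,0]],
  [[20,0,0],[0,0,0]],
  [[20,0,0],[0,0,0]],
  [[16,0,0],[0,0,0]],
  [[0,0,0],[0,0,0]],
  [[0,0,0],[0,0,0]],
])

```text
time_s: 24.55
eef_pos: [598.7, -205.2, 45.6]
ee_rot: [-0.0, 0.998, 0.055, -0.001]
force: [-0.1, 0.8, -1.8]
grip_width: 0.228
```

```bash
python3 b.py 33 -65
```

```text
t 24.55 at [ 598.7 -205.2   45.6] force [-0.1  0.8 -1.8] grip 19.5 joints [-0.51  0.73  1.34 -0.    1.07 -0.62]
target [ 598.7 -204.9   46. ] shift(now) [ 0.1 -0.3 -0.4] turn deg [-0.03  0.07  0.03] shift(after turn) [ 0.1 -0.3 -0.4]
```

play_rows([
  [[0,-8,0],[0,0,0]],
  [[0,-8,0],[0,0,0]],
  [[0,-5,0],[0,0,0]],
  [[0,-4,0],[0,0,0]],
  [[0,-4,0],[0,0,0]],
  [[0,-3,0],[0,0,0]],
  [[0,-3,0],[0,0,0]],
  [[0,-3,0],[0,0,0]],
  [[0,-2,0],[0,0,0]],
])

```text
time_s: 25.3
eef_pos: [594.5, -165.9, 46.4]
ee_rot: [0.001, 0.999, 0.054, 0.0]
force: [0.8, -6.4, -1.2]
grip_width: 0.229
```

play_rows([
  [[0,-4,0],[0,0,0]],
  [[0,-4,0],[0,0,0]],
  [[0,-4,0],[0,0,0]],
  [[0,-4,0],[0,0,0]],
  [[0,-4,0],[0,0,0]],
  [[0,-4,0],[0,0,0]],
  [[0,-4,0],[0,0,0]],
  [[0,-4,0],[0,0,0]],
  [[0,-4,0],[0,0,0]],
  [[0,-4,0],[0,0,0]],
  [[0,-4,0],[0,0,0]],
  [[0,-4,0],[0,0,0]],
  [[0,-4,0],[0,0,0]],
  [[0,-4,0],[0,0,0]],
  [[0,-4,0],[0,0,0]],
  [[0,-4,0],[0,0,0]],
  [[0,-4,0],[0,0,0]],
  [[0,-2,0],[0,0,0]],
  [[0,0,0],[0,0,0]],
])

```text
time_s: 26.88
eef_pos: [586.6, -95.2, 46.1]
ee_rot: [-0.0, 0.999, 0.055, -0.0]
force: [0.0, -0.2, -1.6]
grip_width: 0.23
```

```bash
python3 - <<'E'
from v import *
to(*pose(33,45)); crop("side","s4.png",120,345,120,375,2.3); crop("top","t4.png",140,340,110,250,4)
for n in("top","side"):
  print([(round(d["p"],2),(np.array(d["position"])*[512,384]).round(1)) for d in ctrl.spot_in(n,"cassette_green")])
for yy in (-1.5,77):print(proj("top",place(MAG,[(33,yy,50)])),proj("side",place(MAG,[(33,yy,50)])))
E
```

```text
t 26.88 at [586.6 -95.2  46.1] force [ 0.  -0.2 -1.6] grip 19.7 joints [-0.36  0.66  1.48  0.    1.   -0.47]
target [586.8 -95.5  46. ] shift(now) [0.1 0.4 0.1] turn deg [-0.03  0.05  0.02] shift(after turn) [0.1 0.4 0.1]
[(0.48, array([230.3, 177.9]))]
[(0.86, array([218.4, 222. ])), (0.26, array([240.8, 212.9]))]
[[256.85945795 175.5993302 ]] [[233.06243557 201.03493929]]
[[234.19040358 178.66186777]] [[217.18987963 221.48605423]]
```

View pics/t4.png

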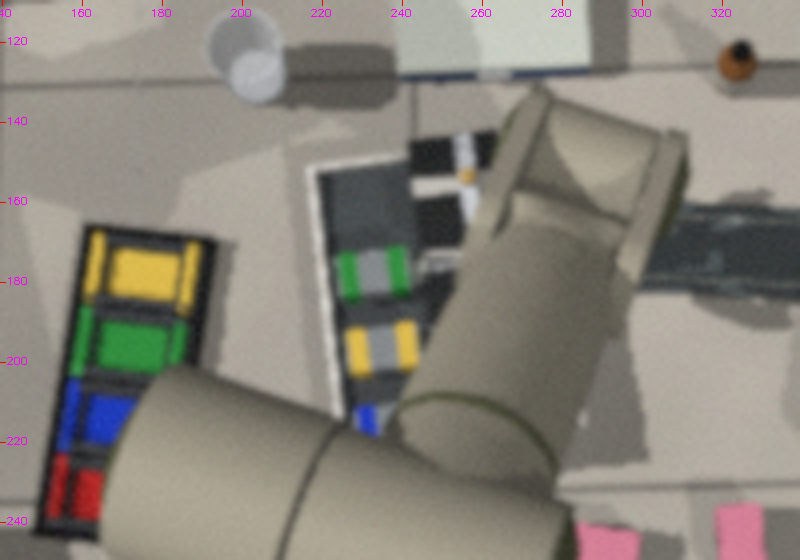

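View pics/s4.png

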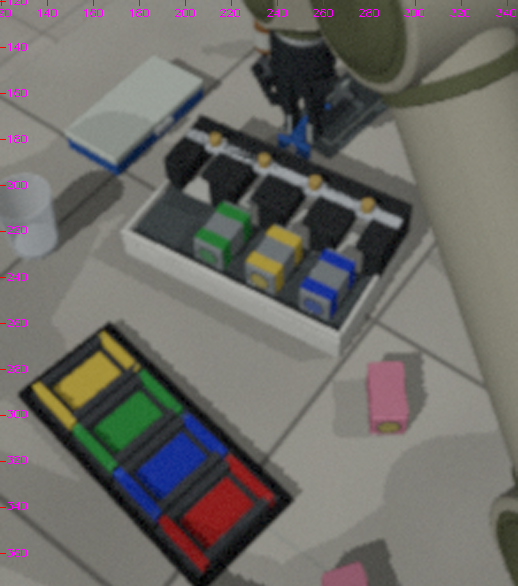

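```bash
cat > fs.py <<'E'
import sys; sys.argv=['x']
import io,contextlib
with contextlib.redirect_stdout(io.StringIO()): 
    src=open('fit.py').read().split('pl=lambda')[0]; exec(src)
t,s="top","side"
S4=lambda x,y:(120+x/2.3-.3,120+y/2.3-.3); T4=lambda x,y:(140+x/4-.4,110+y/4-.4)
F=[99,33,-33,-99]
fl=[(t,T(*q),(X,0,10)) for q,X in zip([(109,175),(99,230),(91,286),(81,342)],F)]
fs=[(s,S4(*q),(X,0,10)) for q,X in zip([(87,377),(130,421),(172,464),(218,513)],F)]
ba=[(t,T(*q),(X,0,22)) for q,X in zip([(108,171),(98,226.5),(88.5,286.5),(80.5,342.5)],F)]
bs=[(s,S4(85.5,380),(99,0,22))]
f4=[(t,T4(145,275),(99,0,10)),(t,T4(134,346),(33,0,10))]
W=lambda p:p[3]
co=[(s,S4(*q),(lambda p,a=a,b=b:(a*p[3],b*p[4],22))) for q,a,b in [((108,323),1,-1),((20,393),1,1),((293,498),-1,-1)]]+[(t,T(*q),(lambda p,a=a,b=b:(a*p[3],b*p[4],22))) for q,a,b in [((63,137),1,1),((173,149),1,-1),((127,381),-1,-1),((26,371),-1,1)]]
fit("floors+bars top",fl+ba+f4,[480,300,-.1])
fit("side",fs+bs,[480,300,-.1])
fit("corners",co,[480,300,-.1,135,45])
fit("all",fl+ba+f4+fs+bs+co,[480,300,-.1,135,45])
E
python3 fs.py
```

```text
floors+bars top [ 4.86327e+02  3.04095e+02 -1.48000e-01] []
  res mm [[0, 0], [1, 0], [0, 0], [1, 0], [-1, 2], [0, 2], [0, -2], [-1, -2], [0, -1], [0, 1]]
side [ 4.85277e+02  3.03679e+02 -1.42000e-01] []
  res mm [[1, 4], [-1, 1], [0, 1], [0, -2], [1, -5]]
corners [ 4.82599e+02  3.03570e+02 -1.42000e-01] [137.3  58.2]
  res mm [[1, -4], [-1, -3], [-1, -6], [0, 2], [-13, 1], [-2, 3], [-1, 1]]
all [ 4.84978e+02  3.03721e+02 -1.44000e-01] [137.1  58.6]
  res mm [[0, 1], [1, 1], [0, 1], [2, 1], [-1, 3], [0, 3], [1, -1], [0, 0], [0, 0], [0, 2], [1, 4], [-1, 1], [0, 2], [0, -1], [1, -5], [0, -5], [-3, -4], [-3, -8], [0, 0], [-13, -1], [-2, 1], [-2, -2]]
```

play_rows([
  [[0,10,0],[0,0,0]],
  [[0,15,0],[0,0,0]],
  [[0,15,0],[0,0,0]],
  [[0,15,0],[0,0,0]],
  [[0,15,0],[0,0,0]],
  [[0,15,0],[0,0,0]],
  [[0,15,0],[0,0,0]],
  [[0,10,0],[0,0,0]],
  [[0,20,0],[0,0,0]],
  [[0,20,0],[0,0,0]],
  [[0,0,0],[0,0,4.9]],
  [[0,0,0],[0,0,5]],
  [[0,0,0],[0,0,0]],
  [[0,0,0],[0,0,0]],
])

```text
time_s: 28.25
eef_pos: [603.0, -245.1, 46.0]
ee_rot: [-0.0, 1.0, -0.031, -0.0]
force: [0.4, 0.4, -2.0]
grip_width: 0.228
```

```bash
python3 - <<'E'
from h import *
m=MAT; d=np.array([np.cos(m[2]),np.sin(m[2])])
p=np.array(m[:2])-d*(39.5+6)
to(np.array([*p,15-4+4]),down(m[2]-np.pi/2))
E
```

```text
t 28.25 at [ 603.  -245.1   46. ] force [ 0.4  0.4 -2. ] grip 19.4 joints [-0.57  0.77  1.28 -0.    1.1  -0.5 ]
target [ 585.9 -290.2   15. ] shift(now) [-14.3  46.1  31. ] turn deg [-0.01  0.05  1.4 ] shift(after turn) [-13.2  46.4  31. ]
```

play_rows([
  [[0,15,0],[0,0,0]],
  [[-7,16,0],[0,0,0]],
  [[-7,15,0],[0,0,1.4]],
  [[0,0,12],[0,0,0]],
  [[0,0,12],[0,0,0]],
  [[0,0,6],[0,0,0]],
  [[0,0,3],[0,0,0]],
  [[0,0,1],[0,0,0]],
  [[0,0,0],[0,0,0]],
  [[0,0,0],[0,0,0]],
])

```text
time_s: 29.08
eef_pos: [586.4, -289.5, 12.1]
ee_rot: [-0.0, 0.999, -0.044, -0.0]
force: [0.6, 0.5, -1.1]
grip_width: 0.228
```

```bash
python3 -c "
from h import *
to(cur()[1])"
```

```text
t 29.08 at [ 586.4 -289.5   12.1] force [ 0.6  0.5 -1.1] grip 19.5 joints [-0.64  0.82  1.28 -0.    1.04 -0.55]
target [ 586.4 -289.5   12.1] shift(now) [0. 0. 0.] turn deg [0. 0. 0.] shift(after turn) [0. 0. 0.]
```

play_rows([
  [[0,0,1],[0,0,0]],
  [[0,0,0],[0,0,0]],
])

```text
time_s: 29.25
eef_pos: [586.3, -289.8, 11.3]
ee_rot: [0.0, 0.999, -0.044, -0.0]
force: [0.1, 0.0, -0.9]
grip_width: 0.227
```

play_rows([
  [[0,0,0],[0,0,0]],
  [[0,0,0],[0,0,0]],
  [[0,0,0],[0,0,0]],
  [[0,0,0],[0,0,0]],
  [[0,0,0],[0,0,0]],
  [[0,0,-10],[0,0,0]],
  [[0,0,-30],[0,0,0]],
  [[0,0,-30],[0,0,0]],
  [[0,0,-30],[0,0,0]],
  [[0,0,-30],[0,0,0]],
  [[0,0,-30],[0,0,0]],
  [[0,0,0],[0,0,0]],
], fingers=50)

```text
time_s: 30.25
eef_pos: [588.0, -291.1, 178.9]
ee_rot: [0.003, 0.999, -0.044, 0.004]
force: [0.1, -0.5, -0.1]
grip_width: 0.585
```

```bash
cat > c.py <<'E'
from h import *
import sys
SL=[486,304,-.146]
mx={"blue":-99,"yellow":-33,"green":33}; sx={"blue":-33,"green":33,"yellow":99}
k=sys.argv[1]; w=sys.argv[2]; z=float(sys.argv[3])
if w=="m": to(place(MAG,[(mx[k],79.5,z)])[0],down(MAG[2]))
else: to(place(SL,[(sx[k],0,z)])[0],down(SL[2]))
E
python3 c.py blue m 120
```

```text
t 30.25 at [ 588.  -291.1  178.9] force [ 0.1 -0.5 -0.1] grip 50.0 joints [-0.64  0.64  1.14 -0.    1.35 -0.55]
target [436.   68.6 120. ] shift(now) [-183.6 -345.2   55.2] turn deg [  0.39  -0.48 -11.3 ] shift(after turn) [-111.9 -374.1   58.9]
```

play_rows([
  [[-15.3,-28.8,0],[0,0,0]],
  [[-15.3,-28.8,0],[0,0,0]],
  [[-15.3,-28.8,0],[0,0,0]],
  [[-15.3,-28.8,0],[0,0,0]],
  [[-15.3,-28.8,0],[0,0,0]],
  [[-15.3,-28.8,0],[0,0,0]],
  [[-15.3,-28.8,0],[0,0,0]],
  [[-15.3,-28.8,0],[0,0,0]],
  [[-15.3,-28.8,0],[0,0,0]],
  [[-15.3,-28.8,0],[0,0,0]],
  [[-15.3,-28.8,0],[0,0,0]],
  [[-15.3,-28.8,0],[0,0,0]],
  [[0,0,0],[0,0,-5.6]],
  [[0,0,0],[0,0,-5.7]],
  [[0,0,30],[0,0,0]],
  [[0,0,25],[0,0,0]],
  [[0,0,0],[0,0,0]],
  [[0,0,0],[0,0,0]],
])

```text
time_s: 31.75
eef_pos: [433.5, 70.6, 116.4]
ee_rot: [-0.0, 0.999, 0.054, -0.001]
force: [0.6, 0.1, -0.6]
grip_width: 0.587
```

```bash
python3 c.py blue m 48; python3 - <<'E'
from v import *
o=[]
crop("top","a_.png",190,310,170,270,3.3); crop("side","b_.png",195,305,190,290,3.6)
for n,f,b,s in(("top","a_.png",(190,170),3.3),("side","b_.png",(195,190),3.6)):
    im=cv2.imread("pics/"+f)
    for X in(-99,-33,33):
        for yy in(47.5,111.5):
            for dx in(-18,18):
                u=(proj(n,place(MAG,[(X+dx,yy,68)]))[0]-b+.5)*s; cv2.circle(im,tuple(int(v) for v in u),2,(255,0,255),-1)
    u=(proj(n,cur()[1])[0]-b+.5)*s; cv2.circle(im,tuple(int(v) for v in u),4,(0,255,255),1)
    o.append(im[:330])
o[0]=o[0][:330];h=min(i.shape[0] for i in o)
cv2.imwrite("pics/c1.png",np.hstack([i[:h] for i in o]))
E
```

```text
t 31.75 at [433.5  70.6 116.4] force [ 0.6  0.1 -0.6] grip 50.1 joints [-0.11  0.27  1.89  0.    0.98 -0.22]
target [436.   68.6  48. ] shift(now) [ 2.5  2.3 68.4] turn deg [-0.03  0.12 -0.01] shift(after turn) [ 2.4  2.3 68.4]
```

View pics/c1.png

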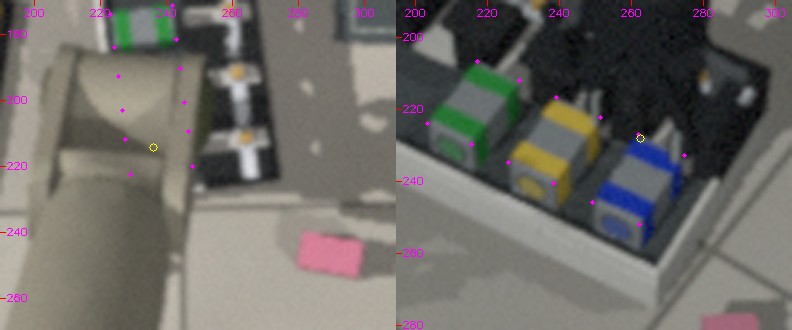

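play_rows([
  [[2.5,2.3,20],[0,0,0]],
  [[0,0,20],[0,0,0]],
  [[0,0,15],[0,0,0]],
  [[0,0,9],[0,0,0]],
  [[0,0,4],[0,0,0]],
  [[0,0,0],[0,0,0]],
  [[0,0,0],[0,0,0]],
])

```text
time_s: 32.43
eef_pos: [437.1, 68.5, 49.2]
ee_rot: [0.0, 0.999, 0.054, 0.0]
force: [-0.5, -0.6, 0.7]
grip_width: 0.585
```

play_rows([
  [[0,0,0],[0,0,0]],
  [[0,0,0],[0,0,0]],
  [[0,0,0],[0,0,0]],
  [[0,0,0],[0,0,0]],
  [[0,0,0],[0,0,0]],
  [[0,0,0],[0,0,0]],
  [[0,0,0],[0,0,0]],
], fingers=0, squeeze=60)

```text
time_s: 33.02
eef_pos: [437.3, 68.5, 49.4]
ee_rot: [0.0, 0.999, 0.054, 0.001]
force: [-0.3, 1.1, 5.9]
grip_width: 0.406
```

```bash
python3 c.py blue s 26
```

```text
t 33.02 at [437.3  68.5  49.4] force [-0.3  1.1  5.9] grip 34.7 joints [-0.11  0.39  1.95  0.    0.81 -0.22]
target [453.4 308.8  26. ] shift(now) [  42.1 -237.1   23.4] turn deg [ 1.000e-02 -1.000e-01  1.461e+01] shift(after turn) [ -19.  -240.1   23.4]
```

play_rows([
  [[0,0,-10],[0,0,0]],
  [[0,0,-20],[0,0,0]],
  [[0,0,-20],[0,0,0]],
  [[5.3,-29.6,0],[0,0,0]],
  [[5.3,-29.6,0],[0,0,0]],
  [[5.3,-29.6,0],[0,0,0]],
  [[5.3,-29.6,0],[0,0,0]],
  [[5.3,-29.6,0],[0,0,0]],
  [[5.3,-29.6,0],[0,0,0]],
  [[5.3,-29.6,0],[0,0,0]],
  [[5.3,-29.6,0],[0,0,0]],
  [[0,0,0],[0,0,5]],
  [[0,0,0],[0,0,5]],
  [[0,0,0],[0,0,4.6]],
  [[0,0,20],[0,0,0]],
  [[0,0,15],[0,0,0]],
  [[0,0,0],[0,0,0]],
  [[0,0,0],[0,0,0]],
], squeeze=90)

```text
time_s: 34.52
eef_pos: [452.7, 308.5, 63.4]
ee_rot: [0.0, 0.997, -0.073, -0.001]
force: [0.0, 0.1, -0.4]
grip_width: 0.4
```

```bash
python3 c.py blue s 27.4;  python3 - <<'E'
from v import *
SL=[486,304,-.146]
o=[]
for n,f,b,s in(("top","a_.png",(140,210,160,250),4),("side","b_.png",(120,250,250,384),3.7)):
    crop(n,f,*b,s); im=cv2.imread("pics/"+f); B=(b[0],b[2])
    dz=cur()[1][2]-27.4
    for X,yy in [(-33-18,-32),(-33+18,-32),(-33+18,32),(-33-18,32)]:
        u=(proj(n,place(SL,[(X,yy,46+dz)]))[0]-B+.5)*s; cv2.circle(im,tuple(int(v) for v in u),2,(255,0,255),-1)
    for X in(-99,-33,33,99):
        for yy in(-37,37):
            for dx in(-22,22):
                u=(proj(n,place(SL,[(X+dx,yy,10)]))[0]-B+.5)*s; cv2.circle(im,tuple(int(v) for v in u),2,(255,255,0),-1)
    o.append(im)
h=max(i.shape[0] for i in o); o=[cv2.copyMakeBorder(i,0,h-i.shape[0],0,0,cv2.BORDER_CONSTANT) for i in o]
cv2.imwrite("pics/c2.png",np.hstack(o)); print(np.hstack(o).shape)
E
```

```text
t 34.52 at [452.7 308.5  63.4] force [ 0.   0.1 -0.4] grip 34.1 joints [0.38 0.55 1.62 0.   0.97 0.53]
target [453.4 308.8  27.4] shift(now) [ 0.6 -0.4 36. ] turn deg [0.02 0.08 0.01] shift(after turn) [ 0.6 -0.4 36. ]
(496, 761, 3)
```

View pics/c2.png

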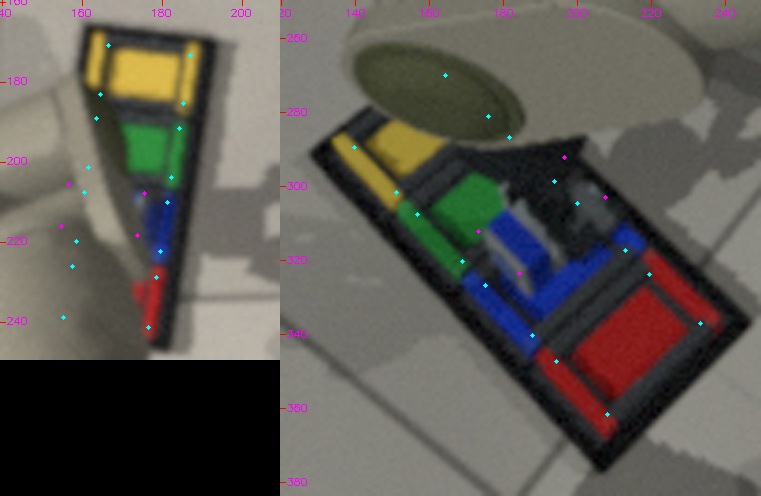

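play_rows([
  [[0.6,-0.4,12],[0,0,0]],
  [[0,0,10],[0,0,0]],
  [[0,0,6],[0,0,0]],
  [[0,0,3],[0,0,0]],
  [[0,0,2],[0,0,0]],
  [[0,0,0],[0,0,0]],
  [[0,0,0],[0,0,0]],
])

```text
time_s: 35.2
eef_pos: [453.6, 308.9, 30.4]
ee_rot: [-0.0, 0.997, -0.073, -0.0]
force: [0.7, -0.4, -1.5]
grip_width: 0.399
```

play_rows([
  [[0,0,1],[0,0,0]],
  [[0,0,1],[0,0,0]],
  [[0,0,0],[0,0,0]],
  [[0,0,0],[0,0,0]],
])

```text
time_s: 35.53
eef_pos: [453.5, 308.9, 28.3]
ee_rot: [-0.0, 0.997, -0.073, -0.0]
force: [0.3, -0.6, -0.9]
grip_width: 0.395
```

play_rows([
  [[0,0,1],[0,0,0]],
  [[0,0,0],[0,0,0]],
  [[0,0,0],[0,0,0]],
])

```text
time_s: 35.78
eef_pos: [453.7, 309.0, 27.6]
ee_rot: [-0.0, 0.997, -0.073, -0.0]
force: [-1.8, -0.2, 4.4]
grip_width: 0.398
```

play_rows([
  [[0,0,0],[0,0,0]],
  [[0,0,0],[0,0,0]],
  [[0,0,0],[0,0,0]],
  [[0,0,0],[0,0,0]],
  [[0,0,-15],[0,0,0]],
  [[0,0,-30],[0,0,0]],
  [[0,0,-30],[0,0,0]],
  [[0,0,0],[0,0,0]],
], fingers=50)

```text
time_s: 36.45
eef_pos: [455.9, 309.9, 107.5]
ee_rot: [-0.002, 0.997, -0.073, 0.004]
force: [0.1, -0.1, 1.4]
grip_width: 0.585
```

```bash
python3 c.py yellow m 110
```

```text
t 36.45 at [455.9 309.9 107.5] force [ 0.1 -0.1  1.4] grip 50.0 joints [0.38 0.49 1.58 0.   1.06 0.53]
target [501.6  75.7 110. ] shift(now) [ 79.3 225.   -2.9] turn deg [ -0.21  -0.44 -14.6 ] shift(after turn) [ 20.  237.8  -2.5]
```

play_rows([
  [[10.1,28.1,0],[0,0,0]],
  [[10.1,28.1,0],[0,0,0]],
  [[10.1,28.1,0],[0,0,0]],
  [[10.1,28.1,0],[0,0,0]],
  [[10.1,28.1,0],[0,0,0]],
  [[10.1,28.1,0],[0,0,0]],
  [[10.1,28.1,0],[0,0,0]],
  [[10.1,28.1,0],[0,0,0]],
  [[0,0,0],[0,0,-5]],
  [[0,0,0],[0,0,-5]],
  [[0,0,0],[0,0,-4.6]],
  [[0,0,0],[0,0,0]],
  [[0,0,0],[0,0,0]],
])

```text
time_s: 37.53
eef_pos: [500.8, 74.7, 102.0]
ee_rot: [-0.0, 0.999, 0.053, -0.0]
force: [-0.4, -0.1, -0.4]
grip_width: 0.586
```

```bash
python3 c.py yellow m 49; python3 - <<'E'
from h import *
ctrl.capture("side"); ctrl.capture("top")
for n in("side","top"):
  for k in("cassette_blue","cassette_yellow","rod"): print(n,k,[(round(d["p"],2),(np.array(d["position"])*[512,384]).round(1)) for d in ctrl.spot_in(n,k)][:3])
print(proj("side",place([486,304,-.146],[(-33,0,28)])),proj("side",place(MAG,[(-33,79.5,50)])),proj("side",place(MAT,[(0,0,15)])),proj("top",place(MAT,[(0,0,15)])))
E
```

```text
t 37.53 at [500.8  74.7 102. ] force [-0.4 -0.1 -0.4] grip 50.1 joints [-0.08  0.42  1.72  0.    1.01 -0.19]
target [501.6  75.7  49. ] shift(now) [ 1.  -0.9 53. ] turn deg [-0.01  0.05 -0.15] shift(after turn) [ 1.  -0.9 53. ]
side cassette_blue [(0.94, array([193.6, 318.7]))]
side cassette_yellow [(0.93, array([239.7, 229.4])), (0.93, array([328.7, 226. ])), (0.81, array([289.7, 291.5]))]
side rod []
top cassette_blue [(0.71, array([166.8, 210.8])), (0.54, array([253.8, 183.5])), (0.46, array([368.2, 208.5]))]
top cassette_yellow [(0.79, array([326.3, 242.1])), (0.7, array([287.4, 248.6]))]
top rod [(0.65, array([333.7, 159.5])), (0.39, array([254.3, 181.2]))]
[[193.20681266 318.4848962 ]] [[238.82505518 232.54391581]] [[279.10554893 155.95319914]] [[327.7437541  171.99623484]]
```

play_rows([
  [[1,-1,20],[0,0,0]],
  [[0,0,15],[0,0,0]],
  [[0,0,10],[0,0,0]],
  [[0,0,6],[0,0,0]],
  [[0,0,2],[0,0,0]],
  [[0,0,0],[0,0,0]],
  [[0,0,0],[0,0,0]],
])

```text
time_s: 38.52
eef_pos: [502.0, 75.8, 49.7]
ee_rot: [-0.0, 0.999, 0.054, 0.0]
force: [-0.4, 0.2, 0.1]
grip_width: 0.586
```

play_rows([
  [[0,0,0],[0,0,0]],
  [[0,0,0],[0,0,0]],
  [[0,0,0],[0,0,0]],
  [[0,0,0],[0,0,0]],
  [[0,0,0],[0,0,0]],
  [[0,0,0],[0,0,0]],
  [[0,0,0],[0,0,0]],
], fingers=0, squeeze=60)

```text
time_s: 39.1
eef_pos: [502.3, 75.8, 50.1]
ee_rot: [0.0, 0.999, 0.054, 0.001]
force: [-1.2, -0.2, 6.2]
grip_width: 0.409
```

```bash
python3 c.py yellow s 27
```

```text
t 39.1 at [502.3  75.8  50.1] force [-1.2 -0.2  6.2] grip 34.9 joints [-0.08  0.5   1.75  0.    0.89 -0.19]
target [583.9 289.6  27. ] shift(now) [ 104.4 -203.7   23.2] turn deg [-0.   -0.07 14.6 ] shift(after turn) [  49.7 -223.4   23.1]
```

play_rows([
  [[0,0,-10],[0,0,0]],
  [[0,0,-20],[0,0,0]],
  [[0,0,-20],[0,0,0]],
  [[13,-25.5,0],[0,0,0]],
  [[13,-25.5,0],[0,0,0]],
  [[13,-25.5,0],[0,0,0]],
  [[13,-25.5,0],[0,0,0]],
  [[13,-25.5,0],[0,0,0]],
  [[13,-25.5,0],[0,0,0]],
  [[13,-25.5,0],[0,0,0]],
  [[13,-25.5,0],[0,0,0]],
  [[0,0,0],[0,0,5]],
  [[0,0,0],[0,0,5]],
  [[0,0,0],[0,0,4.6]],
  [[0,0,20],[0,0,0]],
  [[0,0,15],[0,0,0]],
  [[0,0,0],[0,0,0]],
  [[0,0,0],[0,0,0]],
], squeeze=90)

```text
time_s: 40.6
eef_pos: [582.5, 289.8, 64.1]
ee_rot: [0.0, 0.997, -0.073, -0.001]
force: [0.8, 0.6, -0.9]
grip_width: 0.399
```

```bash
python3 c.py yellow s 28.1
```

```text
t 40.6 at [582.5 289.8  64.1] force [ 0.8  0.6 -0.9] grip 34.1 joints [0.28 0.75 1.27 0.   1.13 0.43]
target [583.9 289.6  28.1] shift(now) [ 1.5 -0.  36. ] turn deg [0.03 0.11 0.01] shift(after turn) [ 1.4  0.  36. ]
```

play_rows([
  [[1.2,0,12],[0,0,0]],
  [[0,0,10],[0,0,0]],
  [[0,0,6],[0,0,0]],
  [[0,0,3],[0,0,0]],
  [[0,0,2],[0,0,0]],
  [[0,0,1],[0,0,0]],
  [[0,0,1],[0,0,0]],
  [[0,0,0],[0,0,0]],
  [[0,0,0],[0,0,0]],
])

```text
time_s: 41.35
eef_pos: [584.2, 289.8, 29.5]
ee_rot: [-0.0, 0.997, -0.073, -0.0]
force: [-0.5, -0.0, -2.0]
grip_width: 0.398
```

play_rows([
  [[0,0,1],[0,0,0]],
  [[0,0,0],[0,0,0]],
  [[0,0,0],[0,0,0]],
])

```text
time_s: 41.6
eef_pos: [584.2, 289.8, 28.4]
ee_rot: [-0.0, 0.997, -0.073, -0.0]
force: [-0.5, 1.1, -1.6]
grip_width: 0.399
```

Inside the pocket with no contact on the rims; release and fetch green.

play_rows([
  [[0,0,0.7],[0,0,0]],
  [[0,0,0],[0,0,0]],
  [[0,0,0],[0,0,0]],
  [[0,0,0],[0,0,0]],
  [[0,0,0],[0,0,0]],
  [[0,0,-15],[0,0,0]],
  [[0,0,-30],[0,0,0]],
  [[0,0,-30],[0,0,0]],
  [[0,0,0],[0,0,0]],
  [[0,0,0],[0,0,0]],
], fingers=50)

```text
time_s: 42.43
eef_pos: [584.9, 290.0, 104.3]
ee_rot: [-0.001, 0.997, -0.073, 0.001]
force: [0.8, 0.8, -0.0]
grip_width: 0.586
```

```bash
python3 c.py green m 103
```

```text
t 42.43 at [584.9 290.  104.3] force [ 0.8  0.8 -0. ] grip 50.1 joints [0.28 0.7  1.23 0.   1.21 0.43]
target [567.3  82.9 103. ] shift(now) [ 12.7 207.4   1. ] turn deg [ -0.07  -0.16 -14.61] shift(after turn) [-40.  203.9   1.3]
```

play_rows([
  [[1.7,25.9,0],[0,0,0]],
  [[1.7,25.9,0],[0,0,0]],
  [[1.7,25.9,0],[0,0,0]],
  [[1.7,25.9,0],[0,0,0]],
  [[1.7,25.9,0],[0,0,0]],
  [[1.7,25.9,0],[0,0,0]],
  [[1.7,25.9,0],[0,0,0]],
  [[1.7,25.9,0],[0,0,0]],
  [[0,0,0],[0,0,-5]],
  [[0,0,0],[0,0,-5]],
  [[0,0,0],[0,0,-4.6]],
  [[0,0,0],[0,0,0]],
  [[0,0,0],[0,0,0]],
])

```text
time_s: 43.52
eef_pos: [567.0, 82.8, 101.6]
ee_rot: [-0.0, 0.999, 0.053, -0.001]
force: [-0.4, 0.1, -0.2]
grip_width: 0.582
```

```bash
python3 c.py green m 49; python3 - <<'E'
from h import *
ctrl.capture("side"); ctrl.capture("top")
for n in("side","top"):
  for k in("cassette_green","cassette_yellow"): print(n,k,[(round(d["p"],2),(np.array(d["position"])*[512,384]).round(1)) for d in ctrl.spot_in(n,k)][:4])
print(proj("side",place([486,304,-.146],[(99,0,28)])),proj("top",place([486,304,-.146],[(99,0,28)])),proj("side",place(MAG,[(33,79.5,50)])))
E
```

```text
t 43.52 at [567.   82.8 101.6] force [-0.4  0.1 -0.2] grip 49.7 joints [-0.06  0.55  1.51  0.    1.09 -0.17]
target [567.3  82.9  49. ] shift(now) [ 0.4 -0.1 52.6] turn deg [-0.03  0.13 -0.15] shift(after turn) [ 0.3 -0.1 52.6]
side cassette_green [(0.88, array([217.3, 221.5]))]
side cassette_yellow [(0.95, array([290.3, 294.1])), (0.77, array([270.5, 377.7])), (0.71, array([157.6, 281.4]))]
top cassette_green [(0.25, array([163.6, 211.8]))]
top cassette_yellow [(0.63, array([326.1, 244. ])), (0.52, array([288.6, 251. ])), (0.46, array([172.5, 176.7])), (0.28, array([332.9, 158.3]))]
[[156.51217738 281.46558904]] [[174.90361369 177.07498036]] [[216.66282181 222.16514586]]
```

play_rows([
  [[0.3,0,20],[0,0,0]],
  [[0,0,15],[0,0,0]],
  [[0,0,10],[0,0,0]],
  [[0,0,6],[0,0,0]],
  [[0,0,2],[0,0,0]],
  [[0,0,0],[0,0,0]],
  [[0,0,0],[0,0,0]],
])

```text
time_s: 44.4
eef_pos: [568.1, 82.8, 50.1]
ee_rot: [-0.0, 0.999, 0.054, 0.0]
force: [0.0, 0.1, 0.7]
grip_width: 0.586
```

play_rows([
  [[0,0,0],[0,0,0]],
  [[0,0,0],[0,0,0]],
  [[0,0,0],[0,0,0]],
  [[0,0,0],[0,0,0]],
  [[0,0,0],[0,0,0]],
  [[0,0,0],[0,0,0]],
  [[0,0,0],[0,0,0]],
], fingers=0, squeeze=60)

```text
time_s: 44.98
eef_pos: [568.3, 82.8, 50.5]
ee_rot: [0.0, 0.999, 0.054, 0.001]
force: [0.4, 0.3, 7.0]
grip_width: 0.406
```

```bash
python3 c.py green s 28
```

```text
t 44.98 at [568.3  82.8  50.5] force [0.4 0.3 7. ] grip 34.7 joints [-0.06  0.62  1.55  0.    0.98 -0.17]
target [518.6 299.2  28. ] shift(now) [ -25.9 -220.5   22.4] turn deg [-0.   -0.07 14.6 ] shift(after turn) [ -80.6 -206.9   22.5]
```

play_rows([
  [[0,0,-10],[0,0,0]],
  [[0,0,-20],[0,0,0]],
  [[0,0,-20],[0,0,0]],
  [[-3.2,-27.6,0],[0,0,0]],
  [[-3.2,-27.6,0],[0,0,0]],
  [[-3.2,-27.6,0],[0,0,0]],
  [[-3.2,-27.6,0],[0,0,0]],
  [[-3.2,-27.6,0],[0,0,0]],
  [[-3.2,-27.6,0],[0,0,0]],
  [[-3.2,-27.6,0],[0,0,0]],
  [[-3.2,-27.6,0],[0,0,0]],
  [[0,0,0],[0,0,5]],
  [[0,0,0],[0,0,5]],
  [[0,0,0],[0,0,4.6]],
  [[0,0,20],[0,0,0]],
  [[0,0,10],[0,0,0]],
  [[0,0,0],[0,0,0]],
  [[0,0,0],[0,0,0]],
], squeeze=90)

```text
time_s: 46.48
eef_pos: [517.9, 299.3, 69.3]
ee_rot: [0.0, 0.997, -0.073, -0.001]
force: [-0.1, -0.3, -2.3]
grip_width: 0.393
```

```bash
python3 c.py green s 28.5
```

```text
t 46.48 at [517.9 299.3  69.3] force [-0.1 -0.3 -2.3] grip 33.5 joints [0.33 0.64 1.45 0.   1.06 0.47]
target [518.6 299.2  28.5] shift(now) [ 0.8  0.  40.8] turn deg [0.04 0.11 0.02] shift(after turn) [ 0.7  0.  40.8]
```

play_rows([
  [[0.5,0,16],[0,0,0]],
  [[0,0,10],[0,0,0]],
  [[0,0,6],[0,0,0]],
  [[0,0,4],[0,0,0]],
  [[0,0,2],[0,0,0]],
  [[0,0,1.5],[0,0,0]],
  [[0,0,0],[0,0,0]],
  [[0,0,0],[0,0,0]],
])

```text
time_s: 47.15
eef_pos: [519.0, 299.5, 30.4]
ee_rot: [-0.0, 0.997, -0.073, -0.0]
force: [0.1, -0.9, -0.9]
grip_width: 0.399
```

play_rows([
  [[0,0,1.3],[0,0,0]],
  [[0,0,0],[0,0,0]],
  [[0,0,0],[0,0,0]],
])

```text
time_s: 47.4
eef_pos: [518.7, 299.4, 28.8]
ee_rot: [-0.0, 0.997, -0.073, -0.0]
force: [0.6, 0.1, -2.0]
grip_width: 0.396
```

play_rows([
  [[0,0,0.5],[0,0,0]],
  [[0,0,0],[0,0,0]],
  [[0,0,0],[0,0,0]],
  [[0,0,0],[0,0,0]],
  [[0,0,0],[0,0,0]],
  [[0,0,-15],[0,0,0]],
  [[0,0,-30],[0,0,0]],
  [[0,0,-30],[0,0,0]],
  [[0,0,-30],[0,0,0]],
  [[-5,30,-10],[0,0,0]],
  [[-5,30,-10],[0,0,0]],
  [[-5,30,-10],[0,0,0]],
  [[-5,30,0],[0,0,0]],
  [[-5,30,0],[0,0,0]],
  [[-5,30,0],[0,0,0]],
  [[-5,30,0],[0,0,0]],
  [[-5,30,0],[0,0,0]],
  [[-5,30,0],[0,0,0]],
  [[-5,30,0],[0,0,0]],
  [[0,0,0],[0,0,0]],
], fingers=50)

```text
time_s: 49.07
eef_pos: [424.8, 6.5, 163.4]
ee_rot: [0.0, 0.997, -0.075, -0.0]
force: [-0.6, 0.9, -0.1]
grip_width: 0.587
```

```bash
python3 - <<'E'
from h import *
s=to(cur()[1])
b=(275,375,145,185); c=(225,325,105,205)
crop("top","a_.png",270,400,135,245,3); crop("side","b_.png",225,325,110,210,4)
a=cv2.imread("pics/a_.png"); d=cv2.imread("pics/b_.png"); h=400
a=cv2.copyMakeBorder(a,0,h-a.shape[0],0,0,cv2.BORDER_CONSTANT); cv2.imwrite("pics/d1.png",np.hstack([a,d])); print(a.shape,d.shape)
SL=[486,304,-.146]
for n in("top","side"):
  for k,x in(("blue",-33),("green",33),("yellow",99)):
    print(n,k,proj(n,place(SL,[(x,0,28)]))[0].round(1),[(round(q["p"],2),(np.array(q["position"])*[512,384]).round(1)) for q in ctrl.spot_in(n,"cassette_"+k)][:4])
E
```

```text
t 49.07 at [424.8   6.5 163.4] force [-0.6  0.9 -0.1] grip 50.1 joints [-0.26  0.17  1.88 -0.    1.1  -0.11]
target [424.8   6.5 163.4] shift(now) [0. 0. 0.] turn deg [0. 0. 0.] shift(after turn) [0. 0. 0.]
(400, 390, 3) (400, 400, 3)
top blue [168.9 214.3] [(0.68, array([166.2, 213.5]))]
top green [171.9 195.5] [(0.59, array([167.7, 192.7]))]
top yellow [174.9 177.1] [(0.8, array([324.2, 243.3])), (0.71, array([174.1, 176.7])), (0.63, array([287.8, 249.4])), (0.62, array([167.4, 279.2]))]
side blue [193.2 318.5] [(0.8, array([195.5, 318.6]))]
side green [174.3 299.4] [(0.57, array([176. , 297.4]))]
side yellow [156.5 281.5] [(0.96, array([332. , 221.6])), (0.9, array([289.6, 292.6])), (0.86, array([157.7, 281. ])), (0.76, array([352.9, 199.9]))]
```

View pics/d1.png

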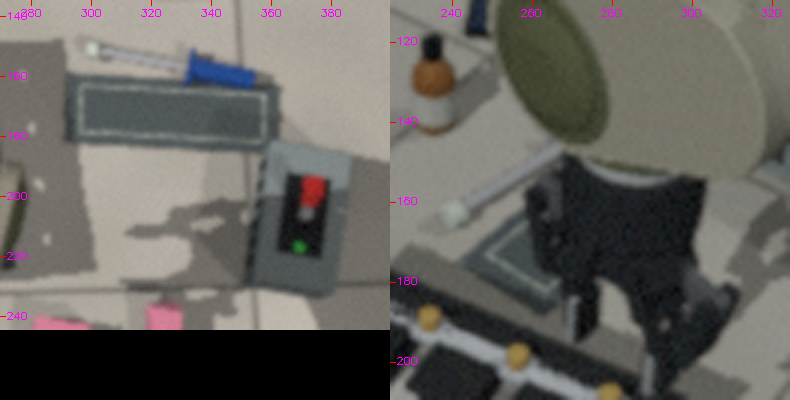

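```bash
python3 - <<'E'
src=open('fit.py').read().split('pl=lambda')[0]; exec(src)
t,s="top","side"; z=12
T2=lambda x,y:(270+x/3-.33,135+y/3-.33)
p=fit("rod",[(t,T2(92,47),(132,0,z)),(t,T2(190,68),(16,0,z)),(t,T2(254,79),(-60,0,z)),(s,(240.9,162.9),(132,0,z))],[620,-280,1.4])
to(np.array([*place(p,[(-6,0,0)])[0][:2],150]),down(p[2]-np.pi/2))
E
```

```text
rod [ 640.33  -281.965    1.343] []
  res mm [[1, 2], [0, -1], [0, 1], [-2, 0]]
t 49.47 at [425.8  10.6 163.2] force [-0.3  0.6  0.3] grip 50.1 joints [-0.25  0.17  1.87  0.    1.1  -0.11]
target [ 639.  -287.8  150. ] shift(now) [253.9 264.6  12.9] turn deg [-0.    0.05  4.75] shift(after turn) [274.9 242.6  13.2]
```

play_rows([
  [[25.4,26.4,0],[0,0,0]],
  [[25.4,26.4,0],[0,0,0]],
  [[25.4,26.4,0],[0,0,0]],
  [[25.4,26.4,0],[0,0,0]],
  [[25.4,26.4,0],[0,0,0]],
  [[25.4,26.4,0],[0,0,0]],
  [[25.4,26.4,0],[0,0,0]],
  [[25.4,26.4,0],[0,0,0]],
  [[25.4,26.4,0],[0,0,0]],
  [[25.4,26.4,0],[0,0,4.8]],
  [[0,0,0],[0,0,0]],
  [[0,0,0],[0,0,0]],
])

```text
time_s: 50.47
eef_pos: [639.0, -288.8, 161.0]
ee_rot: [-0.001, 0.993, -0.115, -0.001]
force: [-0.6, 0.7, -0.1]
grip_width: 0.588
```

```bash
python3 - <<'E'
from h import *
p=[640.33,-281.97,1.343]
to(np.array([*place(p,[(-6,0,0)])[0][:2],12]),down(p[2]-np.pi/2))
ctrl.capture("side");print([(round(q["p"],2),(np.array(q["position"])*[512,384]).round(1)) for q in ctrl.spot_in("side","rod")],proj("side",place(p,[(40,0,12),(132,0,12)])))
E
```

```text
t 50.47 at [ 639.  -288.8  161. ] force [-0.6  0.7 -0.1] grip 50.2 joints [-0.59  0.77  0.96 -0.    1.42 -0.36]
target [ 639.  -287.8   12. ] shift(now) [  0.2  -0.8 149. ] turn deg [-0.04  0.15 -0.14] shift(after turn) [ -0.2  -1.  149. ]
[(0.85, array([269.4, 144.9])), (0.55, array([235.3, 224.6])), (0.47, array([215.1, 341.7])), (0.34, array([131.8, 212.3]))] [[262.74102666 149.16072791]
 [240.13508371 162.93923534]]
```

play_rows([
  [[0,-1,30],[0,0,0]],
  [[0,0,30],[0,0,0]],
  [[0,0,30],[0,0,0]],
  [[0,0,25],[0,0,0]],
  [[0,0,18],[0,0,0]],
  [[0,0,10],[0,0,0]],
  [[0,0,6],[0,0,0]],
  [[0,0,0],[0,0,0]],
  [[0,0,0],[0,0,0]],
])

```text
time_s: 51.32
eef_pos: [639.2, -287.2, 15.4]
ee_rot: [0.0, 0.993, -0.114, 0.0]
force: [0.4, -0.5, -0.1]
grip_width: 0.585
```

play_rows([
  [[0,0,0],[0,0,0]],
  [[0,0,0],[0,0,0]],
  [[0,0,0],[0,0,0]],
  [[0,0,0],[0,0,0]],
  [[0,0,0],[0,0,0]],
  [[0,0,0],[0,0,0]],
  [[0,0,0],[0,0,0]],
  [[0,0,0],[0,0,0]],
  [[0,0,0],[0,0,0]],
  [[0,0,0],[0,0,0]],
], fingers=0, squeeze=80)

```text
time_s: 52.15
eef_pos: [639.6, -287.6, 15.6]
ee_rot: [0.001, 0.993, -0.115, 0.001]
force: [1.2, 0.9, 6.7]
grip_width: 0.229
```

play_rows([
  [[0,0,0],[0,0,0]],
  [[0,0,0],[0,0,0]],
  [[0,0,0],[0,0,0]],
  [[0,0,0],[0,0,0]],
  [[0,0,5],[0,0,0]],
  [[0,0,0],[0,0,0]],
  [[0,0,0],[0,0,0]],
], fingers=45)

```text
time_s: 52.73
eef_pos: [638.5, -287.1, 8.4]
ee_rot: [-0.0, 0.993, -0.115, -0.001]
force: [0.1, -0.2, -0.4]
grip_width: 0.527
```

play_rows([
  [[0,0,0],[0,0,0]],
  [[0,0,0],[0,0,0]],
  [[0,0,0],[0,0,0]],
  [[0,0,0],[0,0,0]],
  [[0,0,0],[0,0,0]],
  [[0,0,0],[0,0,0]],
  [[0,0,0],[0,0,0]],
  [[0,0,0],[0,0,0]],
  [[0,0,0],[0,0,0]],
], fingers=0, squeeze=90)

```text
time_s: 53.48
eef_pos: [639.0, -287.5, 9.6]
ee_rot: [0.0, 0.993, -0.115, 0.0]
force: [-0.5, 0.5, 5.2]
grip_width: 0.234
```

```bash
python3 - <<'E'
from h import *
to(place(MAT,[(-45.5,0,50)])[0],down(MAT[2]-np.pi/2))
E
```

```text
t 53.48 at [ 639.  -287.5    9.6] force [-0.5  0.5  5.2] grip 20.0 joints [-0.59  0.91  1.1  -0.    1.13 -0.36]
target [ 585.9 -290.2   50. ] shift(now) [-51.1  14.8 -40.4] turn deg [ 0.02 -0.01 -8.25] shift(after turn) [-52.7   7.3 -40.4]
```

play_rows([
  [[0,0,-10],[0,0,0]],
  [[0,0,-15],[0,0,0]],
  [[0,0,-15],[0,0,0]],
  [[-17,5,0],[0,0,0]],
  [[-17,5,0],[0,0,0]],
  [[-17,5,0],[0,0,0]],
  [[0,0,0],[0,0,-4.1]],
  [[0,0,0],[0,0,-4.1]],
  [[0,0,15],[0,0,0]],
  [[0,0,13],[0,0,0]],
  [[0,0,4],[0,0,0]],
  [[0,0,0],[0,0,0]],
  [[0,0,0],[0,0,0]],
])

```text
time_s: 54.57
eef_pos: [585.6, -290.2, 16.9]
ee_rot: [-0.0, 0.999, -0.043, -0.001]
force: [-0.6, -0.3, -1.7]
grip_width: 0.234
```

play_rows([
  [[0,0,2],[0,0,0]],
  [[0,0,0],[0,0,0]],
  [[0,0,0],[0,0,0]],
])

```text
time_s: 54.82
eef_pos: [585.8, -290.3, 15.4]
ee_rot: [0.0, 0.999, -0.043, -0.0]
force: [-0.0, -0.7, -1.9]
grip_width: 0.232
```

```bash
python3 - <<'E'
from h import *
to(place(MAT,[(-45.5,0,12)])[0],down(MAT[2]-np.pi/2))
crop("top","e1.png",270,400,135,245,3)
E
```

```text
t 54.82 at [ 585.8 -290.3   15.4] force [-0.  -0.7 -1.9] grip 19.8 joints [-0.64  0.81  1.28 -0.    1.05 -0.55]
target [ 585.9 -290.2   12. ] shift(now) [ 0.1 -0.1  3.4] turn deg [ 0.01  0.02 -0.05] shift(after turn) [ 0.1 -0.1  3.4]
```

play_rows([
  [[0,0,1.5],[0,0,0]],
  [[0,0,0],[0,0,0]],
  [[0,0,0],[0,0,0]],
])

```text
time_s: 55.12
eef_pos: [585.7, -290.2, 13.6]
ee_rot: [-0.0, 0.999, -0.043, -0.0]
force: [-0.1, -0.9, -1.7]
grip_width: 0.236
```

play_rows([
  [[0,0,1],[0,0,0]],
  [[0,0,0],[0,0,0]],
  [[0,0,0],[0,0,0]],
])

```text
time_s: 55.37
eef_pos: [585.8, -290.4, 12.8]
ee_rot: [0.0, 0.999, -0.043, -0.0]
force: [-0.9, 0.6, 1.1]
grip_width: 0.232
```

play_rows([
  [[0,0,0.7],[0,0,0]],
  [[0,0,0],[0,0,0]],
  [[0,0,0],[0,0,0]],
])

```text
time_s: 55.62
eef_pos: [585.8, -290.5, 12.5]
ee_rot: [0.0, 0.999, -0.043, -0.0]
force: [-1.3, 0.6, 5.0]
grip_width: 0.237
```

Contact with the mat; release, rise and retract so both cameras see everything.

play_rows([
  [[0,0,-0.7],[0,0,0]],
  [[0,0,0],[0,0,0]],
  [[0,0,0],[0,0,0]],
  [[0,0,0],[0,0,0]],
  [[0,0,0],[0,0,0]],
  [[0,0,-10],[0,0,0]],
  [[0,0,-30],[0,0,0]],
  [[0,0,-30],[0,0,0]],
  [[0,0,-30],[0,0,0]],
  [[0,0,-30],[0,0,0]],
  [[0,0,-30],[0,0,0]],
  [[-28,-2,0],[0,0,0]],
  [[-28,-2,0],[0,0,0]],
  [[-28,-2,0],[0,0,0]],
  [[-28,-2,0],[0,0,0]],
  [[-28,-2,0],[0,0,0]],
  [[-28,-2,0],[0,0,0]],
  [[-28,-2,0],[0,0,0]],
  [[0,0,0],[0,0,0]],
  [[0,0,0],[0,0,0]],
], fingers=50)

```text
time_s: 57.28
eef_pos: [391.2, -259.5, 173.8]
ee_rot: [0.0, 0.999, -0.044, 0.0]
force: [-0.0, -0.5, 0.0]
grip_width: 0.587
```

```bash
python3 - <<'E'
from h import *
to(cur()[1])
crop("top","a_.png",145,395,115,250,2.6); crop("side","b_.png",120,380,110,370,1.5)
a=cv2.imread("pics/a_.png"); d=cv2.imread("pics/b_.png")
im=np.zeros((600,800,3),np.uint8); im[:a.shape[0],:a.shape[1]]=a; 
im[351:600,:390]=cv2.resize(cv2.imread("pics/raw_side.png")[250:374,120:315],(390,249),interpolation=cv2.INTER_CUBIC)
im[351:600,395:795]=cv2.resize(cv2.imread("pics/raw_side.png")[110:234,190:390],(400,249),interpolation=cv2.INTER_CUBIC)
cv2.imwrite("pics/f1.png",im)
for n in("top","side"):
  print(n,[(round(q["p"],2),(np.array(q["position"])*[512,384]).round(1)) for q in ctrl.spot_in(n,"rod")],proj(n,place(MAT,[(0,0,15)])).round(1))
E
```

```text
t 57.28 at [ 391.2 -259.5  173.8] force [-0.  -0.5  0. ] grip 50.1 joints [-0.84  0.25  1.74 -0.    1.15 -0.75]
target [ 391.2 -259.5  173.8] shift(now) [0. 0. 0.] turn deg [0. 0. 0.] shift(after turn) [0. 0. 0.]
top [(0.62, array([333.4, 172. ]))] [[327.7 172. ]]
side [(0.82, array([282.5, 150.7]))] [[279.1 156. ]]
```

View pics/f1.png

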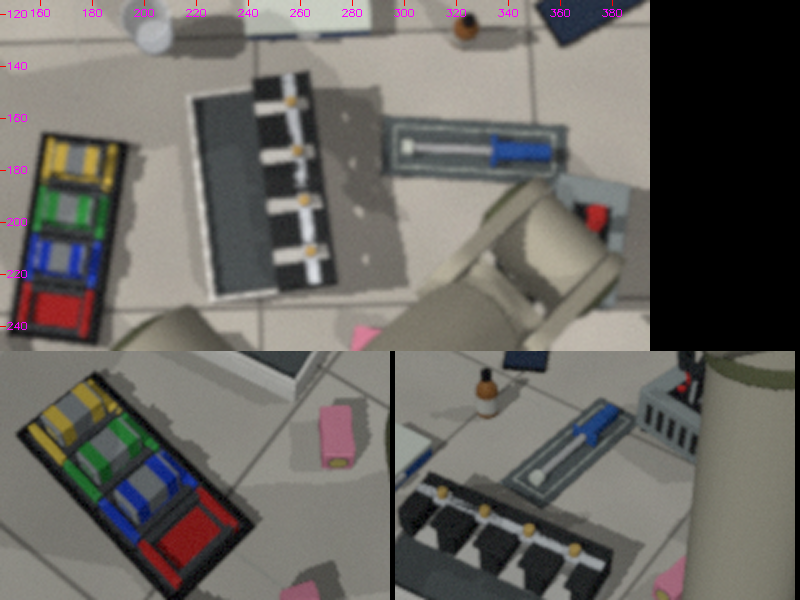

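```bash
python3 -c "
from rig import ctrl
print(ctrl.finish_job())"
```

```text
the job is handed in; nothing more can be done
None
```

The job is handed in at about 57 s of the 210 s. The hand-in gave no verdict.

**What I did**
- I pulled the toggle out, flipped it to the red mark and let its sleeve spring home.
- I drove the blue, yellow and green cassettes out through their knock-out holes with the rod. The fourth bore was empty and red was absent.
- I laid each cassette in the slot of its own colour and put the rod back on its mat.
- The rod was then knocked off the mat, so I picked it up and laid it back lengthways.

**Last checks**
- The last picture shows all four bores and the tray empty.
- All three cassettes lie flat in their own slots. The network positions agreed with the expected ones to about 1–5 pixels, the largest being green in the top view, which still looked seated.
- The rod lies inside the mat's outline, roughly 6 mm off centre along its length, and the toggle is at red.
- The oil bottle, slide box and beaker look unmoved in the pictures; I did not measure their displacement.
- The gripper was clear of everything when I handed in.
- I did not measure the sleeve travel directly. I judged it home from the release and the pictures.

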